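Present a peach tissue block to the block-face camera

ROBOT

A 6-joint arm with a two-finger parallel gripper is mounted at the origin on the work surface. World frame = base frame: x ahead of the robot, y to its left, z up, the work surface at z = 0. Lengths are in m, angles in degrees, forces in N, time in s.
With the tool pointing down it reaches from about 0.4 to 0.825 m from the base axis. Payload 7 kg.
Tool frame: the origin (TCP) lies between the finger pads; the fingertips stand 11 mm ahead of it and the grasp point (between the pads) lies 8 mm behind it (r.tcp_to_tips is the distance from the TCP to the fingertips, in m); x points along the fingers, y is the direction in which the jaws open and shut, and the axes are right-handed (so a half turn about x gives the same grasp; the last joint's range is limited). The gripper opens to 88 mm and grips with 3 to 60 N. Pads are 19 mm wide; open, the fingers measure 130 mm over their backs; the gripper's body (78 mm by 193 mm) begins 47 mm behind the grasp point.
Start: joints at [85.491, 20.546, 0.682, 0, -70.136, -16.507], TCP at [0.242, 0.63, 0.217] pointing down, gripper open.
Joint ranges: [-176.03, 176.03], [-82.01, 121.73], [-58.28, 71.71], [-173.87, 95.51], [-174.79, -0.11], [-173.66, 173.66]. Speed limits (degrees/s): [136.94, 136.94, 172.46, 180, 180, 180].

INTERFACE

Orientations are given as [roll, pitch, yaw] about the fixed x, y, z axes, in that order (R = Rz(yaw) Ry(pitch) Rx(roll)).
In Python, from plant import r gives the robot as it stands.
- The arm moves only by the tool arm_command, never from a script. Its argument "plan" is a list of rows, each an object of numbers: "dx", "dy", "dz": the shift along the tool's x, y, z each as a share of 0.02 m, from -1 to 1; "wx", "wy", "wz": the turn, a rotation vector about the tool's x, y, z each as a share of 0.08 rad, from -1 to 1. In form: [{"dx": .., "dy": .., "dz": .., "wx": .., "wy": .., "wz": ..}, ...]. A call has 1 to 20 rows; each row shifts and turns the pose as measured when the row begins, along the tool's axes as they then stand; what a row does not reach is not made up. A row lasts 1/12 s, in which the tool goes at most 41.7 mm and 7.16 degrees, less where a joint would pass 70% of its speed; a pose out of reach is approached as far as the arm can. A call with a number of a shift or a turn outside -1 to 1 is refused whole. A call with a gripper value outside its range is refused whole. "fingers" is the closure, from -1 (fully open) to 1 (shut), so that 0 is half open, set as the call begins (left out, the last holds). The fingers move at their own pace and stop on an object; "force" is the grip in N (left out, the last holds). Time passes only in rows, so rows that do not move let the fingers close. It gives the time, the measured TCP pose, the force and the opening at its end, in the units of the state.
- r.get_state(): the state, without advancing time (a new reading comes with each control period).
- r.capture(name): name is "side" or "top"; returns (picture, depth): 400x640x3 uint8, red, green, blue; 400x640 float32, m along the optical axis (not along the pixel's ray), 0 where there is no reading.
- r.camera_model(name): a dict with "vertical_fov" (degrees; the focal length in pixels is half the picture's height over the tangent of half this angle, whatever the lens; pixels are square), "cx", "cy" (the principal point, pixels), "dist" ([k1, k2, p1, p2, k3] as OpenCV has them; the pictures are not rectified), "R" (3x3) and "t" (3): a world point X has camera coordinates R X + t. Camera axes: x right, y down, z forward; pixel columns grow to the right and rows downward; lengths in m; the calibration is good to about 2 mm. A picture is of the moment at which its call begins. camera_model takes no time and is no camera call.
- r.close_job(): hands the job in, once; it reports no verdict.
Trained networks look in the newest picture that a camera, given by its name, has taken for a name from the list of things; names that differ only in an ending like _2 or _b are one class to them, and where a whole thing is asked for, a point or a joint stands for the part that bears it (a point fixed in the world has none). Each returns a list of dicts, best first, with "score" (0 to 1); they miss things now and then, are a little off and sometimes report something else, mostly with a low value. They report only what shows in the picture. A call takes as long as a camera call.
- r.cut_out(camera, query): "mask" (400x640 bool, what is visible of it) and "bbox" ([left, top, width, height] in pixels, round what is visible of it).
- r.spot_point(camera, query): "centre" ([column, row] in pixels: a listed point, or the origin of a listed thing).
The state is a dict: "time_s": time; "joints": joint angles; "qd": joint speeds; "joint_torque": joint torques, N m; "tcp_pos": TCP position; "eef_rot": TCP orientation; "contact_force": force on the tool from outside, world axes, zero at the start; "moment": the same for the moment, N m; "gripper_width": finger opening in m.
Only numpy, scipy, OpenCV 4.12 (cv2) and the standard library are available. Lean on these libraries where they do the work, as an engineer would, in place of code of your own. Each camera call takes 0.05 s, during which the arm holds its last target.

TASK

Take the peach tissue block out of its bay on the turntable and lower it upright through the slot in the top of the white block-face camera, its wax face towards the camera's grey hood, until it pushes the sprung rest inside well down. Finish while still holding the block down there in the gripper: do not let go, because the rest pushes it back up. Do not let the fingers touch the wax, and leave the white blocks and the other things on the table as they are.

Things in the scene. Friction and masses are not known exactly. Their poses are not given: they have to be found in the camera images.
- peach_center (a point): centre (half-way up) of the peach tissue block, a wax-filled plastic cassette of 20 g on end in a turntable bay: 40 mm tall (z, up), 28.5 wide (y), 10 thick (x, points out of the wax face). Peach plastic: x -5 to +1 mm, full height, the -x side sloping back over the top 7 mm. The side edges (y = -14.25, +14.25 mm) are flat, free over the whole height, and the place to grip, near the top
- peach_wax: cream wax pad on the peach block's +x side, rigid with it, not to be touched by the fingers: x +1 to +5 mm, 24 mm wide, from the block's lower end to 27 mm above it. Origin: centre of the block's lower end, 20 mm below peach_center, same axes. In the bay the wax looks towards the turntable's hub
- peach_face (a point): centre of the peach block's outer wax face, 5 mm along the block's +x from its mid-plane and 13.5 mm above its lower end
- slot_mouth (a point): centre of the slot's mouth, level with the flat steel guard plate (76 x 96 mm) on top of the white camera, 110 mm above the table. x: level, towards the grey hood (wax must look this way); y along the slot; z up. Vertical slot 12 (x) by 30.5 mm (y), 2 mm more than the block each way; a black flare over the upper 3.5 mm widens it by 2 mm on every side at the mouth
- camera: the block-face camera: fixed white housing 200 (x) x 130 (y) x 110 mm; origin: centre of its underside, 45 mm towards +x from the slot, same axes as the slot. The lens is under the raised grey hood with the green lamp and blank display, which starts 88 mm from the slot and stands 20 mm above the guard plate
- rest (a joint): travel (m) of the sprung orange rest inside the slot: 0 as found, its top 18 mm below the mouth; 0.008 at its hard stop. It pushes up with about 2 N at 0, 3.5 N at 0.004, 5 N at 0.008. Well down is more than 0.004; the upper 18 mm of the block are then above the mouth, 14 mm at the stop, so grip no lower
- hub (a point): top of the turntable's hub knob, on its axis, 64 mm above the table. Round aluminium turntable, 300 mm across, bay floor 30 mm above the table, six bays, dividers 20 mm high, turns when pushed by over 1 N. Blocks stand 105 mm from the axis, faces square to the radius, between two ribs 7 mm high; tops 70 mm above the table, 105 mm or more apart
- white_a: a white block of the same shape in another bay, to be left; origin: centre of its lower end
- white_b: a white block of the same shape in another bay, to be left; origin: centre of its lower end
- white_c: a white block of the same shape in another bay, to be left; origin: centre of its lower end
- mould: small stainless base mould, 44 x 34 x 10 mm, lying on the table, to be left; origin: centre of its underside
- lid: ribbed black plastic cassette lid, 42 x 27 x 5 mm, lying on the table, to be left; origin: centre of its underside
- beaker: squat clear glass beaker, 72 mm across, 62 mm tall, on the table, to be left; origin: centre of its underside
- forceps: steel forceps, 130 mm long, lying on the table, to be left; origin: about the middle, on the table

How it is judged:
By the outcome, as a careful person would: the job done as asked, in the order asked, and still so for the second after the job is handed in, while the arm keeps its last pose, push and grip.
It also fails if it takes over 42 s, if anything falls off the work surface, if the arm or the gripper's body presses on something with over 40 N, if the wrist force passes 120 N, or if a joint passes its speed limit or range.

## Working session

There is one attempt and no reset: what is moved stays moved. The work goes in short steps, Python scripts to look and compute and a tool call to move; the robot and the scene stay as the last step left them, time stands still between calls to the robot, and variables do not carry over. Pictures are saved under pics/ and viewed, and the job is handed in when it is done.

Besides the shell and the picture viewer there is one more tool, called as name(argument=value, ...) on one line, values as JSON. arm_command: Moves the arm, as the interface text tells. Shift numbers are shares of 0.02 m and turn numbers shares of 0.08 rad, none past 1 either way. Its arguments: {"type":"object","properties":{"plan":{"type":"array","items":{"type":"object","properties":{"dx":{"type":"number"},"dy":{"type":"number"},"dz":{"type":"number"},"wx":{"type":"number"},"wy":{"type":"number"},"wz":{"type":"number"}}}},"fingers":{"type":"number"},"force":{"type":"number"}},"required":["plan"]}

```bash
mkdir -p pics; ls
cat > h.py <<'E'
import numpy as np, cv2
from plant import r
def cam(n):
    m=r.camera_model(n); f=200/np.tan(np.radians(m["vertical_fov"])/2)
    K=np.array([[f,0,m["cx"]],[0,f,m["cy"]],[0,0,1.]]); return K,np.array(m["dist"],float),np.array(m["R"]),np.array(m["t"]).ravel()
def ray(n,px):
    K,d,R,t=cam(n); u=cv2.undistortPoints(np.array(px,float).reshape(-1,1,2),K,d).reshape(-1,2)
    D=np.c_[u,np.ones(len(u))]; return -R.T@t, D@R, D
def at_z(n,px,z):
    c,W,_=ray(n,px); return c+W*((z-c[2])/W[:,2])[:,None]
def at_d(n,px,dep):
    c,W,_=ray(n,px); return c+W*np.asarray(dep).reshape(-1,1)
def proj(n,X):
    K,d,R,t=cam(n); return cv2.projectPoints(np.array(X,float).reshape(-1,3),cv2.Rodrigues(R)[0],t,K,d)[0].reshape(-1,2)
E
python3 - <<'E'
from h import *
print(r.get_state())
for n in("top","side"):
    im,d=r.capture(n); np.savez(n+"0.npz",im=im,d=d); cv2.imwrite(f"pics/{n}0.png",im[:,:,::-1])
    print(n,r.camera_model(n))
    for q in("peach_center","peach_face","slot_mouth","hub"):
        for o in r.spot_point(n,q)[:2]:
            c=o["centre"]; dd=d[int(round(c[1])),int(round(c[0]))]
            print(q,o["score"],np.round(c,1),dd,at_d(n,[c],dd).round(4))
E
```

```text
pics
{'time_s': 0.0, 'joints': array([ 8.54915631e+01,  2.05920231e+01,  6.34359245e-01, -2.18000910e-02,
       -7.01355060e+01, -1.65080595e+01]), 'qd': array([0.00222183, 0.01986413, 0.02463485, 0.02523547, 0.01582448,
       0.08377801]), 'joint_torque': array([-2.32460166e-03, -5.82707226e+01,  2.93048573e+01,  6.99697763e+00,
        6.84289495e-03, -1.66046525e-04]), 'tcp_pos': array([0.24190219, 0.62962642, 0.21621523]), 'eef_rot': array([  94.10460401,   89.9046022 , -106.91931668]), 'contact_force': array([ 0.50685288,  0.85166844, -0.365789  ]), 'moment': array([ 0.03260387,  0.03445705, -0.03432973]), 'gripper_width': 0.08760583789940887}
top {'vertical_fov': 42.24407995322396, 'cx': 326.5488761060574, 'cy': 195.61927854104695, 'dist': array([-0.11362466,  0.        ,  0.        ,  0.        ,  0.        ]), 'R': array([[ 0.00371597, -0.99997305, -0.00633181],
       [-0.97925868, -0.00235614, -0.2026003 ],
       [ 0.20257993,  0.00695334, -0.97924105]]), 't': array([0.02028245, 0.58734214, 1.33605464])}
peach_center 0.61 [295.6 238. ] 1.3727524 [[0.472  0.1038 0.0609]]
peach_face 0.36 [291. 236.] 1.3940281 [[0.4799 0.1176 0.0409]]
slot_mouth 0.87 [432.5 204.5] 1.351793 [[ 0.5565 -0.2563  0.0972]]
hub 0.95 [277.4 203.8] 1.3934207 [[0.5646 0.1544 0.0593]]
side {'vertical_fov': 57.23385725063383, 'cx': 320.96490973510146, 'cy': 203.87252069702964, 'dist': array([-0.03661245,  0.        ,  0.        ,  0.        ,  0.        ]), 'R': array([[-0.93125328, -0.36384771,  0.01954926],
       [-0.23005101,  0.54550485, -0.80591624],
       [ 0.28256656, -0.75500947, -0.59170671]]), 't': array([0.57806783, 0.20639617, 0.83755362])}
peach_center 0.66 [365.2 251.4] 0.89698 [[0.4749 0.077  0.0282]]
peach_face 0.39 [357.1 249.4] 0.89767784 [[0.4946 0.081  0.0313]]
slot_mouth 0.75 [371.2 154.3] 1.1318805 [[ 0.5596 -0.2646  0.1074]]
hub 0.97 [316.1 248.9] 0.84996504 [[0.5758 0.1495 0.0633]]
```

Run:
```python
import cv2
a=cv2.imread("pics/top0.png"); cv2.imwrite("pics/top0c.png",cv2.resize(a[120:320,200:500],None,fx=2.66,fy=2.66,interpolation=cv2.INTER_CUBIC))
a=cv2.imread("pics/side0.png"); cv2.imwrite("pics/side0c.png",cv2.resize(a[100:350,180:480],None,fx=2.4,fy=2.4,interpolation=cv2.INTER_CUBIC))
```

```text
(no output)
```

View pics/top0.png

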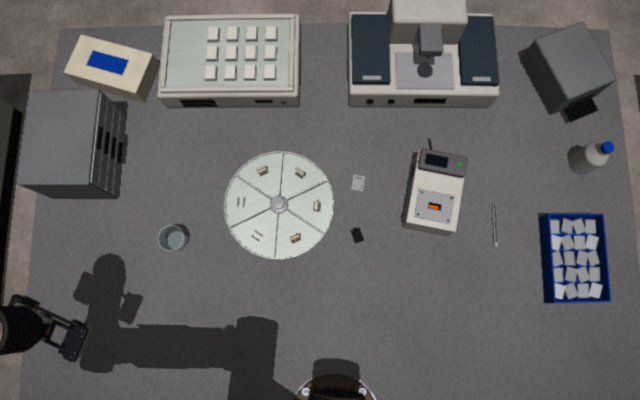

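View pics/side0.png

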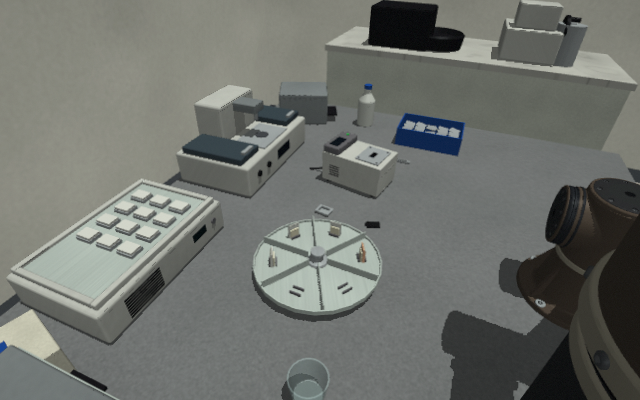

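```bash
sleep 1
```

```text
(no output)
```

View pics/top0c.png

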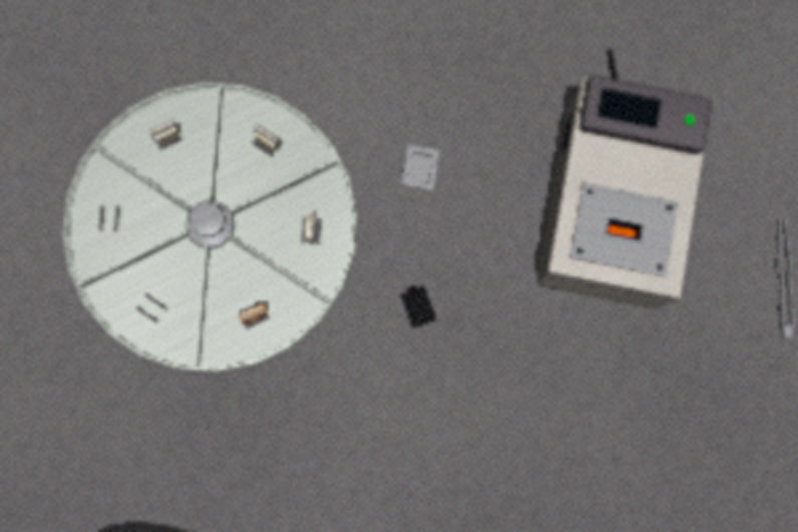

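View pics/side0c.png

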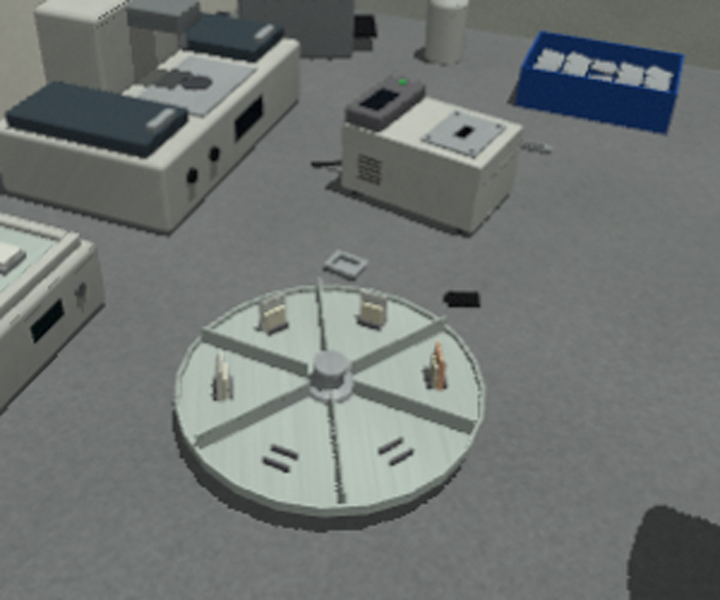

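Run:
```python
from h import *
for n,q in(("top","slot_mouth"),("side","slot_mouth")):
    im=np.load(n+"0.npz")["im"]; r.capture(n)
    m=r.cut_out(n,"camera")[0]; print(n,m["score"],m["bbox"])
    b=[int(v) for v in m["bbox"]]
    c=im[b[1]-5:b[1]+b[3]+5,b[0]-5:b[0]+b[2]+5]
    cv2.imwrite(f"pics/cam_{n}.png",cv2.resize(c[:,:,::-1],None,fx=7,fy=7,interpolation=cv2.INTER_NEAREST)[:600,:800]); print(b,c.shape)
    o=r.spot_point(n,"slot_mouth")[0]["centre"]; x,y=map(int,o)
    print(im[y-16:y+17:2,x].tolist()); print(im[y,x-22:x+23:2].tolist())
    print("slot z110",at_z(n,[o],.110)); h=r.spot_point(n,"hub")[0]["centre"]; print("hub",at_z(n,[h],.064))
    p=r.spot_point(n,"peach_center")[0]["centre"]; print("peach",p,at_z(n,[p],.05))
    m=r.cut_out(n,"peach_center")[0]; print(m["score"],m["bbox"],m["mask"].sum())
    x,y,w,h_=[int(v) for v in m["bbox"]]; c=im[y-6:y+h_+6,x-10:x+w+10]; print(x-10,y-6,c.shape)
    cv2.imwrite(f"pics/pe_{n}.png",cv2.resize(c[:,:,::-1],None,fx=14,fy=14,interpolation=cv2.INTER_NEAREST)[:600,:800])
```

```text
top 0.98 [402.5, 139.3, 64.5, 96.5]
[402, 139, 64, 96] (106, 74, 3)
[[187, 185, 177], [152, 151, 153], [155, 156, 157], [157, 155, 157], [160, 157, 160], [158, 162, 160], [89, 93, 92], [71, 26, 10], [213, 89, 3], [140, 92, 83], [154, 154, 155], [158, 159, 159], [160, 161, 160], [153, 157, 158], [160, 161, 162], [167, 164, 160], [202, 197, 187]]
[[159, 154, 147], [203, 196, 188], [202, 198, 188], [183, 179, 175], [153, 152, 156], [155, 158, 158], [154, 153, 156], [158, 156, 157], [156, 154, 159], [141, 132, 132], [197, 83, 19], [213, 89, 3], [200, 86, 0], [196, 83, 5], [145, 62, 15], [45, 15, 4], [115, 113, 116], [156, 156, 161], [154, 152, 155], [160, 160, 161], [157, 157, 157], [159, 159, 160], [181, 176, 174]]
slot z110 [[ 0.54930815 -0.25115054  0.11      ]]
hub [[0.56811156 0.15539162 0.064     ]]
peach [297.9, 236.2] [[0.478251   0.09844869 0.05      ]]
0.45 [289.9, 234.1, 10.3, 4.9] 36
279 228 (16, 30, 3)
side 0.68 [322.7, 129.6, 78.3, 67.2]
[322, 129, 78, 67] (77, 88, 3)
[[117, 120, 118], [115, 119, 117], [117, 120, 119], [116, 119, 117], [162, 165, 158], [138, 143, 140], [137, 143, 142], [156, 163, 162], [155, 162, 161], [124, 129, 128], [65, 69, 70], [155, 162, 161], [154, 160, 159], [120, 127, 124], [171, 174, 165], [169, 171, 162], [93, 95, 90]]
[[193, 197, 187], [193, 196, 186], [193, 196, 185], [192, 196, 185], [193, 196, 185], [191, 195, 184], [188, 191, 181], [157, 163, 161], [154, 162, 160], [155, 162, 161], [155, 162, 161], [155, 162, 161], [138, 143, 143], [99, 104, 103], [130, 135, 134], [154, 161, 160], [155, 160, 160], [153, 160, 159], [156, 162, 162], [140, 146, 145], [122, 125, 125], [163, 168, 163], [192, 195, 185]]
slot z110 [[ 0.56448836 -0.27354142  0.11      ]]
hub [[0.5753561 0.1511905 0.064    ]]
peach [363.7, 248.7] [[0.47634551 0.09228337 0.05      ]]
0.4 [358.1, 245.6, 5.4, 15.3] 59
348 239 (27, 25, 3)
```

```bash
cat > fit.py <<'E'
from h import *
from scipy.optimize import minimize
S=8
def cov(n,poly,roi):
    x0,y0,w,h=roi; p=proj(n,poly); q=((p-[x0,y0]+.5)*S-.5)
    a=np.zeros((h*S,w*S),np.uint8); cv2.fillPoly(a,[np.round(q*16).astype(np.int32)],255,shift=4)
    return cv2.resize(a,(w,h),interpolation=cv2.INTER_AREA)/255.
def rect(c,yaw,hx,hy,z):
    cs,sn=np.cos(yaw),np.sin(yaw)
    return np.array([[c[0]+cs*a-sn*b,c[1]+sn*a+cs*b,z] for a,b in((-hx,-hy),(hx,-hy),(hx,hy),(-hx,hy))])
E
cat > f1.py <<'E'
from fit import *
est={}
for n,c0 in(("top",(.5493,-.2512)),("side",(.5595,-.2646))):
    im=np.load(n+"0.npz")["im"].astype(float)
    p=proj(n,rect(c0,0,.1,.1,.11)); lo=np.floor(p.min(0)).astype(int); hi=np.ceil(p.max(0)).astype(int)
    roi=(lo[0],lo[1],hi[0]-lo[0],hi[1]-lo[1]); I=im[lo[1]:hi[1],lo[0]:hi[0]].mean(2)
    def cost(v,full=False):
        P=[cov(n,rect(v[:2],v[2],.038,.048,.11),roi),cov(n,rect(v[:2],v[2],.008,.01725,.11),roi)]
        W=cov(n,rect(v[:2],v[2],.052,.062,.11),roi)>.99
        A=np.c_[np.ones(W.sum()),P[0][W],P[1][W]]; y=I[W]; s,*_=np.linalg.lstsq(A,y,rcond=None)
        e=np.abs(A@s-y).clip(0,30)
        return (e**2).mean()
    best=None
    for yaw in np.radians([-20,-15,-10,-5,0]):
      for d in ((0,0),(.006,.006),(-.006,-.006),(-.006,.006),(.006,-.006)):
        v0=np.array([c0[0]+d[0],c0[1]+d[1],yaw]); sim=np.vstack([v0,v0+[.004,0,0],v0+[0,.004,0],v0+[0,0,.08]])
        o=minimize(cost,v0,method="Nelder-Mead",options=dict(initial_simplex=sim,xatol=1e-5,fatol=1e-3))
        if best is None or o.fun<best.fun: best=o
    print(n,best.x[:2].round(4),np.degrees(best.x[2]),best.fun)
E
python3 f1.py
python3 - <<'E'
import cv2
for n in("top","side"):
    for k in ("cam","pe"): print(cv2.imread(f"pics/{k}_{n}.png").shape)
E
```

```text
(600, 518, 3)
(224, 420, 3)
(539, 616, 3)
(378, 350, 3)Traceback (most recent call last):
  File "f1.py", line 17, in <module>
    o=minimize(cost,v0,method="Nelder-Mead",options=dict(initial_simplex=sim,xatol=1e-5,fatol=1e-3))
    res = _minimize_neldermead(fun, x0, args, callback, bounds=bounds,
                               **options)
    fsim[k] = func(sim[k])
              ~~~~^^^^^^^^
    fx = function(np.copy(x), *(wrapper_args + args))
  File "f1.py", line 8, in cost
    P=[cov(n,rect(v[:2],v[2],.038,.048,.11),roi),cov(n,rect(v[:2],v[2],.008,.01725,.11),roi)]
       ~~~^^^^^^^^^^^^^^^^^^^^^^^^^^^^^^^^^^^^^^
  File "fit.py", line 5, in cov
    x0,y0,w,h=roi; p=proj(n,poly); q=((p-[x0,y0]+.5)*S-.5)
                     ~~~~^^^^^^^^
  File "h.py", line 14, in proj
    K,d,R,t=cam(n); return cv2.projectPoints(np.array(X,float).reshape(-1,3),cv2.Rodrigues(R)[0],t,K,d)[0].reshape(-1,2)
            ~~~^^^
  File "h.py", line 4, in cam
    m=r.camera_model(n); f=200/np.tan(np.radians(m["vertical_fov"])/2)
ValueError: time passes only in moves, steps and waits
```

View pics/cam_top.png

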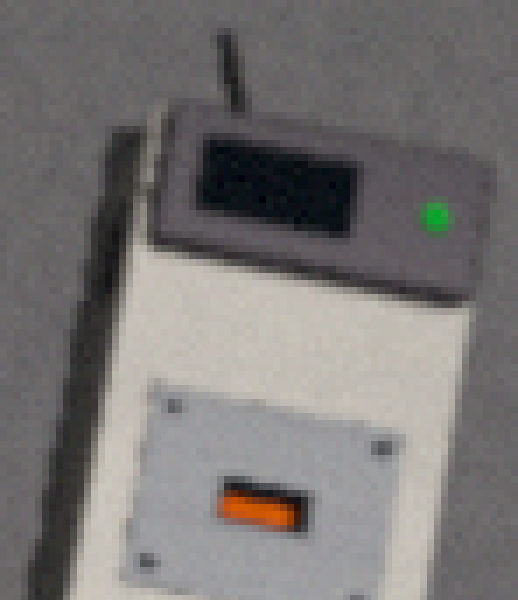

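View pics/cam_side.png

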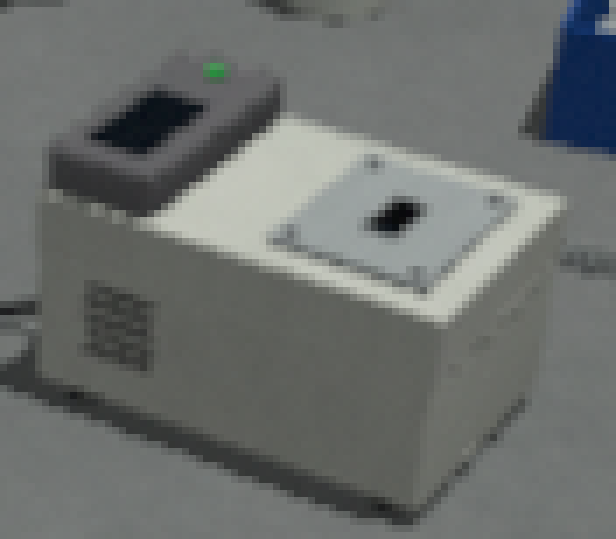

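View pics/pe_top.png

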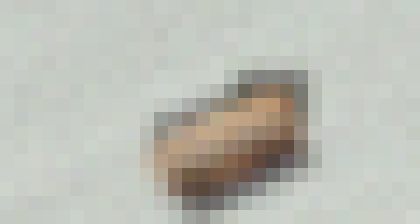

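View pics/pe_side.png

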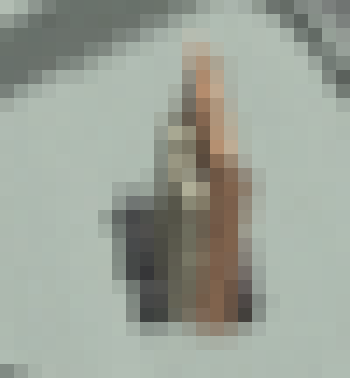

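```bash
sed -i 's/^def cam(n):/import functools\n@functools.cache\ndef cam(n):/' h.py; time python3 f1.py
```

```text
top [ 0.5508 -0.2579] -11.427547958679261 65.45594040818996
side [ 0.5528 -0.2587] -11.63069046378133 169.96288335303416
real	0m8.938s
user	0m9.403s
sys	0m0.128s
```

```bash
cat > f2.py <<'E'
from fit import *
def box(c,yaw,x0,x1,hy,z0,z1,top0=None):
    P=[]
    for (a,b,z) in [(x0,s*hy,z0) for s in(-1,1)]+[(x1,s*hy,z0) for s in(-1,1)]+[(x1,s*hy,z1) for s in(-1,1)]+([(x0,s*hy,z1) for s in (-1,1)] if top0 is None else [(x0,s*hy,z1-.007) for s in(-1,1)]+[(top0,s*hy,z1) for s in(-1,1)]):
        P.append([c[0]+np.cos(yaw)*a-np.sin(yaw)*b,c[1]+np.sin(yaw)*a+np.cos(yaw)*b,z])
    return np.array(P)
def hullcov(n,P,roi):
    x0,y0,w,h=roi; q=((proj(n,P)-[x0,y0]+.5)*S-.5).astype(np.float32); q=cv2.convexHull(q)
    a=np.zeros((h*S,w*S),np.uint8); cv2.fillConvexPoly(a,np.round(q*16).astype(np.int32),255,shift=4)
    return cv2.resize(a,(w,h),interpolation=cv2.INTER_AREA)/255.
def best(cost,starts,steps):
    b=None
    for v0 in starts:
        v0=np.array(v0,float); sim=np.vstack([v0]+[v0+np.eye(len(v0))[i]*steps[i] for i in range(len(v0))])
        o=minimize(cost,v0,method="Nelder-Mead",options=dict(initial_simplex=sim,xatol=1e-5,fatol=1e-4,maxiter=400))
        if b is None or o.fun<b.fun: b=o
    return b
if __name__=="__main__":
  for n in("top","side"):
    K,d,R,t=cam(n); print(n,"cam at",(-R.T@t).round(3))
    im=np.load(n+"0.npz")["im"].astype(float)
    # disc silhouette
    th=np.linspace(0,2*np.pi,90,endpoint=False)
    p=proj(n,rect((.568,.153),0,.19,.19,.03)); lo=np.floor(p.min(0)).astype(int); hi=np.ceil(p.max(0)).astype(int)
    roi=(lo[0],lo[1],hi[0]-lo[0],hi[1]-lo[1]); I=im[lo[1]:hi[1],lo[0]:hi[0]].mean(2)
    for z in (.03,.035,.04):
      def cost(v):
        c=cov(n,np.c_[v[0]+.15*np.cos(th),v[1]+.15*np.sin(th),0*th+z],roi).ravel()
        A=np.c_[1-c,c]; y=I.ravel(); s=np.array([np.median(y[c<.01]),np.median(y[c>.99])]); return (np.abs(A@s-y).clip(0,40)**2).mean()
      o=best(cost,[(.568,.153),(.574,.151),(.56,.15)],(.004,.004)); print("disc",z,o.x.round(4),o.fun)
    G=im[:,:,0]-im[:,:,2]
    p=proj(n,rect((.476,.1),0,.04,.04,.05)); lo=np.floor(p.min(0)).astype(int); hi=np.ceil(p.max(0)).astype(int)
    roi=(lo[0],lo[1],hi[0]-lo[0],hi[1]-lo[1]); I=G[lo[1]:hi[1],lo[0]:hi[0]]
    def cost(v):
        pl=hullcov(n,box(v[:2],v[2],-.005,.001,.01425,.03,.07,-.001),roi); wx=hullcov(n,box(v[:2],v[2],.001,.005,.012,.03,.057),roi)
        wx=np.clip(wx,0,1-pl) if n=="top" else wx*(1-pl)
        A=np.c_[np.ones(pl.size),pl.ravel(),wx.ravel()]; y=I.ravel(); s,*_=np.linalg.lstsq(A,y,rcond=None); return ((A@s-y)**2).mean()
    o=best(cost,[(.478+a,.1+b,np.radians(y)) for a in(-.004,.004) for b in(-.004,.004) for y in(15,30,45)],(.003,.003,.1))
    print("peach",o.x[:2].round(4),np.degrees(o.x[2]),o.fun,I.var())
E
python3 f2.py
```

```text
top cam at [0.304 0.012 1.427]
disc 0.03 [0.5692 0.1541] 150.03797424659234
disc 0.035 [0.5688 0.1542] 149.00925256073313
disc 0.04 [0.5682 0.1538] 148.89950412505144
peach [0.4755 0.1073] 26.84510093048675 7.675090723027394 104.78613480364822
side cam at [0.349 0.73  0.651]
disc 0.03 [0.5729 0.1479] 202.51502498557517
disc 0.035 [0.5718 0.1513] 201.47009784411122
disc 0.04 [0.5705 0.1547] 202.81668385975902
peach [0.4774 0.1045] 23.76753678407539 10.899500880420858 96.13694721504834
```

```bash
cat > go.py <<'E'
from h import *
import sys
from scipy.spatial.transform import Rotation as Ro
def Rt(s): return Ro.from_euler("xyz",s["eef_rot"],degrees=True).as_matrix()
def report(target,yaw):
    """yaw: heading (deg) of block +x; tool y must be along +-block y, tool x down"""
    s=r.get_state(); R=Rt(s); a=np.radians(yaw); by=np.array([-np.sin(a),np.cos(a),0])
    print("t",s["time_s"],"tcp",s["tcp_pos"].round(4),"F",s["contact_force"].round(2),"w",round(s["gripper_width"],4),"j6",s["joints"][5].round(1))
    for sg in(1,-1):
        y=by*sg; x=np.array([0,0,-1.]); D=np.c_[x,y,np.cross(x,y)]
        rv=Ro.from_matrix(R.T@D).as_rotvec(); e=np.array(target)-s["tcp_pos"]
        print(sg,"rot/0.08",(rv/.08).round(2),"shift/0.02 now",(R.T@e/.02).round(2),"after turn",(D.T@e/.02).round(2))
if __name__=="__main__": report([float(v) for v in sys.argv[1:4]],float(sys.argv[4]))
E
python3 go.py .4763 .106 .13 27
```

```text
t 1.1 tcp [0.2421 0.6301 0.2172] F [-0.55 -0.25 -0.18] w 0.0876 j6 -16.5
1 rot/0.08 [28.79  0.    0.  ] shift/0.02 now [  4.36  20.26 -20.33] after turn [  4.36 -28.66  -1.46]
-1 rot/0.08 [-10.48  -0.     0.  ] shift/0.02 now [  4.36  20.26 -20.33] after turn [ 4.36 28.66  1.46]
```

arm_command(plan=[{"wx": -1}, {"wx": -1}, {"wx": -1}, {"wx": -1}, {"wx": -1}, {"wx": -1}, {"wx": -1}, {"wx": -1}, {"wx": -1}, {"wx": -1}, {"wx": -0.48}], fingers=-1)

```text
schema error: expected keys dx, dy, dz, wx, wy, wz
```

```bash
python3 go.py .4763 .106 .13 27|grep -v "^1"
```

```text
t 1.1 tcp [0.2421 0.6301 0.2172] F [-0.55 -0.25 -0.18] w 0.0876 j6 -16.5
-1 rot/0.08 [-10.48  -0.     0.  ] shift/0.02 now [  4.36  20.26 -20.33] after turn [ 4.36 28.66  1.46]
```

arm_command(plan=[{"dx": 0, "dy": 0, "dz": 0, "wx": -1, "wy": 0, "wz": 0}, {"dx": 0, "dy": 0, "dz": 0, "wx": -1, "wy": 0, "wz": 0}, {"dx": 0, "dy": 0, "dz": 0, "wx": -1, "wy": 0, "wz": 0}, {"dx": 0, "dy": 0, "dz": 0, "wx": -1, "wy": 0, "wz": 0}, {"dx": 0, "dy": 0, "dz": 0, "wx": -1, "wy": 0, "wz": 0}, {"dx": 0, "dy": 0, "dz": 0, "wx": -1, "wy": 0, "wz": 0}, {"dx": 0, "dy": 0, "dz": 0, "wx": -1, "wy": 0, "wz": 0}, {"dx": 0, "dy": 0, "dz": 0, "wx": -1, "wy": 0, "wz": 0}, {"dx": 0, "dy": 0, "dz": 0, "wx": -1, "wy": 0, "wz": 0}, {"dx": 0, "dy": 0, "dz": 0, "wx": -1, "wy": 0, "wz": 0}, {"dx": 0, "dy": 0, "dz": 0, "wx": -0.48, "wy": 0, "wz": 0}], fingers=-1)

```text
time_s: 2.02
tcp_pos: [0.2421, 0.63, 0.2171]
eef_rot: [53.5, 90.0, -97.2]
contact_force: [-0.2, 0.2, 0.9]
gripper_width: 0.0877
```

```bash
python3 go.py .4763 .106 .13 27|grep -v "^1"
```

```text
t 2.0167 tcp [0.2421 0.63   0.2171] F [-0.24  0.18  0.94] w 0.0877 j6 33.8
-1 rot/0.08 [ 0.5  0.  -0. ] shift/0.02 now [ 4.36 28.58  2.61] after turn [ 4.36 28.66  1.46]
```

arm_command(plan=[{"dx": 0, "dy": 1, "dz": 0.06, "wx": 0.5, "wy": 0, "wz": 0}, {"dx": 0, "dy": 1, "dz": 0.06, "wx": 0, "wy": 0, "wz": 0}, {"dx": 0, "dy": 1, "dz": 0.06, "wx": 0, "wy": 0, "wz": 0}, {"dx": 0, "dy": 1, "dz": 0.06, "wx": 0, "wy": 0, "wz": 0}, {"dx": 0, "dy": 1, "dz": 0.06, "wx": 0, "wy": 0, "wz": 0}, {"dx": 0, "dy": 1, "dz": 0.06, "wx": 0, "wy": 0, "wz": 0}, {"dx": 0, "dy": 1, "dz": 0.06, "wx": 0, "wy": 0, "wz": 0}, {"dx": 0, "dy": 1, "dz": 0.06, "wx": 0, "wy": 0, "wz": 0}, {"dx": 0, "dy": 1, "dz": 0.06, "wx": 0, "wy": 0, "wz": 0}, {"dx": 0, "dy": 1, "dz": 0.06, "wx": 0, "wy": 0, "wz": 0}, {"dx": 0, "dy": 1, "dz": 0.06, "wx": 0, "wy": 0, "wz": 0}, {"dx": 0, "dy": 1, "dz": 0.06, "wx": 0, "wy": 0, "wz": 0}, {"dx": 0, "dy": 1, "dz": 0.06, "wx": 0, "wy": 0, "wz": 0}, {"dx": 0, "dy": 1, "dz": 0.06, "wx": 0, "wy": 0, "wz": 0}, {"dx": 0, "dy": 1, "dz": 0.06, "wx": 0, "wy": 0, "wz": 0}, {"dx": 0, "dy": 1, "dz": 0.06, "wx": 0, "wy": 0, "wz": 0}, {"dx": 0, "dy": 1, "dz": 0.06, "wx": 0, "wy": 0, "wz": 0}, {"dx": 0, "dy": 1, "dz": 0.06, "wx": 0, "wy": 0, "wz": 0}, {"dx": 0, "dy": 1, "dz": 0.06, "wx": 0, "wy": 0, "wz": 0}, {"dx": 0, "dy": 1, "dz": 0.06, "wx": 0, "wy": 0, "wz": 0}])

```text
time_s: 3.68
tcp_pos: [0.4102, 0.246, 0.2176]
eef_rot: [-155.8, 89.7, 51.6]
contact_force: [-0.4, -0.6, 0.4]
gripper_width: 0.0876
```

```bash
python3 go.py .4763 .106 .13 27|grep -v "^1"
```

```text
t 3.6833 tcp [0.4102 0.246  0.2176] F [-0.36 -0.56  0.37] w 0.0876 j6 62.8
-1 rot/0.08 [ 0.1  -0.05  0.02] shift/0.02 now [4.37 7.74 0.31] after turn [4.38 7.74 0.23]
```

arm_command(plan=[{"dx": 0.2, "dy": 1, "dz": 0.03, "wx": 0.1, "wy": 0, "wz": 0}, {"dx": 0.3, "dy": 1, "dz": 0.03, "wx": 0, "wy": 0, "wz": 0}, {"dx": 0.4, "dy": 1, "dz": 0.03, "wx": 0, "wy": 0, "wz": 0}, {"dx": 0.5, "dy": 1, "dz": 0.03, "wx": 0, "wy": 0, "wz": 0}, {"dx": 0.6, "dy": 1, "dz": 0.03, "wx": 0, "wy": 0, "wz": 0}, {"dx": 0.6, "dy": 1, "dz": 0.03, "wx": 0, "wy": 0, "wz": 0}, {"dx": 0.6, "dy": 1, "dz": 0.03, "wx": 0, "wy": 0, "wz": 0}, {"dx": 0.6, "dy": 0.5, "dz": 0, "wx": 0, "wy": 0, "wz": 0}, {"dx": 0.2, "dy": 0.2, "dz": 0, "wx": 0, "wy": 0, "wz": 0}, {"dx": 0, "dy": 0, "dz": 0, "wx": 0, "wy": 0, "wz": 0}])

```text
time_s: 4.52
tcp_pos: [0.4809, 0.0948, 0.1371]
eef_rot: [-162.0, 89.3, 44.8]
contact_force: [-0.6, 0.3, 0.4]
gripper_width: 0.0873
```

```bash
python3 go.py .4763 .106 .10 27|grep -v "^1"
python3 - <<'E'
from h import *
for n in("top","side"):
    im,d=r.capture(n); np.savez(n+"1.npz",im=im,d=d)
    p=proj(n,[[.4763,.106,.07]])[0].astype(int); x,y=p
    c=im[y-50:y+50,x-65:x+65]; print(n,x-65,y-50)
    cv2.imwrite(f"pics/a1_{n}.png",cv2.resize(c[:,:,::-1],None,fx=6,fy=6,interpolation=cv2.INTER_CUBIC))
E
```

```text
t 4.5167 tcp [0.4809 0.0948 0.1371] F [-0.63  0.34  0.36] w 0.0873 j6 82.8
-1 rot/0.08 [-0.04 -0.15  0.05] shift/0.02 now [ 1.86 -0.59 -0.02] after turn [ 1.86 -0.6  -0.05]
top 229 185
side 297 196
```

View pics/a1_top.png

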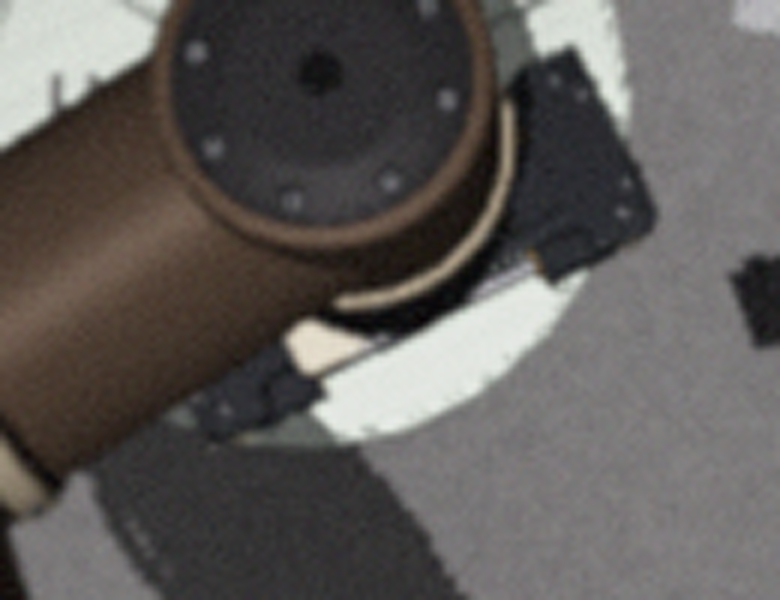

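View pics/a1_side.png

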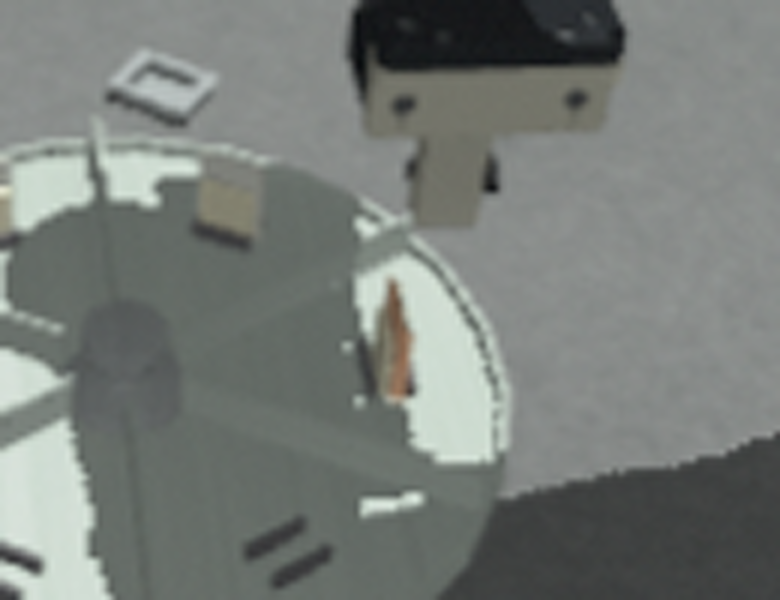

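arm_command(plan=[{"dx": 0.6, "dy": -0.6, "dz": 0, "wx": 0, "wy": -0.15, "wz": 0.05}, {"dx": 0.5, "dy": 0, "dz": 0, "wx": 0, "wy": 0, "wz": 0}, {"dx": 0, "dy": 0, "dz": 0, "wx": 0, "wy": 0, "wz": 0}, {"dx": 0, "dy": 0, "dz": 0, "wx": 0, "wy": 0, "wz": 0}])

```text
time_s: 4.95
tcp_pos: [0.4772, 0.1101, 0.1189]
eef_rot: [-179.1, 89.6, 28.0]
contact_force: [0.2, -0.1, -0.4]
gripper_width: 0.0876
```

```bash
python3 go.py .4763 .106 .0705 27|grep -v "^1"
python3 - <<'E'
from h import *
for n in("side",):
    im,d=r.capture(n); np.savez(n+"2.npz",im=im,d=d)
    x,y=362,246
    c=im[y-40:y+30,x-40:x+40]; print(n,x-65,y-50)
    cv2.imwrite(f"pics/a2_{n}.png",cv2.resize(c[:,:,::-1],None,fx=8,fy=8,interpolation=cv2.INTER_CUBIC))
E
```

```text
t 4.95 tcp [0.4772 0.1101 0.1189] F [ 0.23 -0.14 -0.42] w 0.0876 j6 80.9
-1 rot/0.08 [ 0.01 -0.09  0.  ] shift/0.02 now [2.42 0.17 0.15] after turn [2.42 0.17 0.13]
side 297 196
```

View pics/a2_side.png

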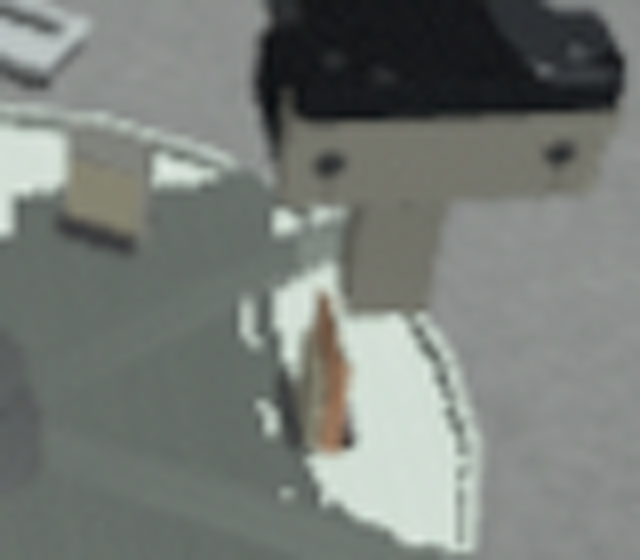

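arm_command(plan=[{"dx": 0.6, "dy": 0.17, "dz": 0.13, "wx": 0, "wy": -0.09, "wz": 0}, {"dx": 0.4, "dy": 0, "dz": 0, "wx": 0, "wy": 0, "wz": 0}, {"dx": 0, "dy": 0, "dz": 0, "wx": 0, "wy": 0, "wz": 0}, {"dx": 0, "dy": 0, "dz": 0, "wx": 0, "wy": 0, "wz": 0}])

```text
time_s: 5.33
tcp_pos: [0.4772, 0.1061, 0.0989]
eef_rot: [-170.5, 89.8, 36.7]
contact_force: [0.3, 0.9, -0.6]
gripper_width: 0.0878
```

```bash
python3 go.py .4763 .106 .0705 27|grep -v "^1"
python3 - <<'E'
from h import *
for n in("side","top"):
    im,d=r.capture(n); np.savez(n+"3.npz",im=im,d=d)
    x,y=(362,246) if n=="side" else (295,238)
    c=im[y-40:y+30,x-40:x+40].copy()
    c=cv2.resize(c[:,:,::-1],None,fx=8,fy=8,interpolation=cv2.INTER_CUBIC)
    if n=="side":
        s=r.get_state(); from go import Rt; R=Rt(s); p=s["tcp_pos"]
        for sx in(-.0095,.0095):
          for yy in (-.0438,.0438):
            q=proj(n,[p+R@[.011,yy,sx]])[0]; u=((q-[x-40,y-40]+.5)*8).astype(int); cv2.circle(c,tuple(int(v) for v in u),4,(0,0,255),1); print(yy,sx,q.round(1))
        for X in(.4763+np.array([0,0]),): pass
        q=proj(n,[[.4763,.106,.07]])[0]; u=((q-[x-40,y-40]+.5)*8); cv2.circle(c,tuple(int(v) for v in u),4,(255,0,0),1)
    cv2.imwrite(f"pics/a3_{n}.png",c)
E
```

```text
t 5.3333 tcp [0.4772 0.1061 0.0989] F [ 0.3   0.94 -0.62] w 0.0878 j6 81.5
-1 rot/0.08 [ 0.02 -0.04  0.01] shift/0.02 now [ 1.42 -0.01  0.05] after turn [ 1.42 -0.01  0.04]
-0.0438 -0.0095 [362.7 253.9]
0.0438 -0.0095 [355.7 228.3]
-0.0438 0.0095 [371.2 253.4]
0.0438 0.0095 [363.6 227.9]
```

View pics/a3_side.png

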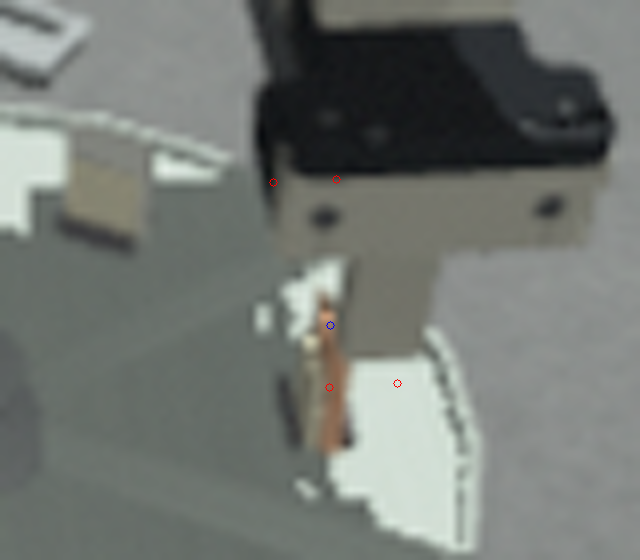

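View pics/a3_top.png

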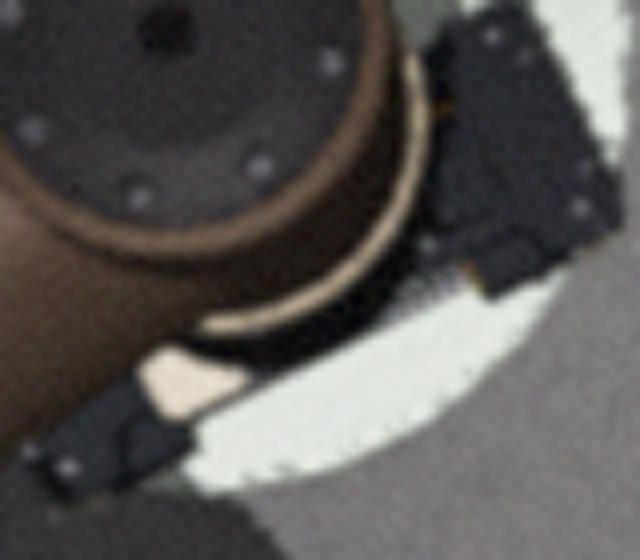

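Run:
```python
from h import *
from go import Rt
d=np.load("side3.npz")["d"]; s=r.get_state(); R=Rt(s)
for (u,v) in [(365,240),(370,240),(374,240),(370,245),(370,248),(370,249),(370,250),(370,251),(366,249),(368,249),(372,249),(374,249),(375,249),(365,249),(364,249),(363,249),(370,232),(362,232),(362,250),(363,255)]:
    z=d[v,u]; X=at_d("side",[(u,v)],[z])[0] ; print(u,v,z.round(3),X.round(4),"tool",(R.T@(X-s["tcp_pos"])).round(4))
```

```text
365 240 0.761 [0.4616 0.1635 0.1419] tool [-0.0427 -0.0581 -0.0123]
370 240 0.758 [0.4516 0.1619 0.144 ] tool [-0.0449 -0.0613 -0.0026]
374 240 0.758 [0.4439 0.1585 0.1439] tool [-0.0447 -0.0618  0.0058]
370 245 0.77 [0.4508 0.1585 0.1274] tool [-0.0282 -0.0586 -0.0003]
370 248 0.779 [0.4505 0.1552 0.116 ] tool [-0.0168 -0.0557  0.0015]
370 249 0.776 [0.4497 0.1582 0.1161] tool [-0.0169 -0.0588  0.0008]
370 250 0.779 [0.4496 0.1572 0.1123] tool [-0.0131 -0.058   0.0014]
370 251 0.894 [0.4637 0.0746 0.0315] tool [0.0675 0.022  0.0267]
366 249 0.778 [0.4578 0.1604 0.1151] tool [-0.0159 -0.0571 -0.0074]
368 249 0.774 [0.4534 0.1612 0.1174] tool [-0.0182 -0.0598 -0.0038]
372 249 0.775 [0.4455 0.1579 0.1173] tool [-0.0181 -0.0604  0.0047]
374 249 0.78 [0.4422 0.1528 0.114 ] tool [-0.0149 -0.0574  0.01  ]
375 249 0.896 [0.4538 0.0655 0.0338] tool [0.0652 0.0256 0.0397]
365 249 0.774 [0.4593 0.1636 0.1173] tool [-0.0181 -0.0593 -0.0102]
364 249 0.774 [0.4612 0.1644 0.1173] tool [-0.0181 -0.0591 -0.0123]
363 249 0.84 [0.4729 0.1172 0.072 ] tool [ 0.0272 -0.0117 -0.001 ]
370 232 0.711 [0.4488 0.1885 0.1878] tool [-0.0886 -0.0862 -0.0124]
362 232 0.709 [0.463  0.1954 0.1886] tool [-0.0894 -0.0859 -0.0282]
362 250 0.845 [0.4752 0.1161 0.067 ] tool [ 0.0321 -0.0097 -0.0025]
363 255 0.849 [0.471  0.1184 0.0547] tool [ 0.0444 -0.0137  0.0002]
```

arm_command(plan=[{"dx": 0, "dy": 0, "dz": 0.04, "wx": 0, "wy": -0.04, "wz": 0}, {"dx": 0, "dy": 0, "dz": 0, "wx": 0, "wy": 0, "wz": 0}, {"dx": 0, "dy": 0, "dz": 0, "wx": 0, "wy": 0, "wz": 0}, {"dx": 0, "dy": 0, "dz": 0, "wx": 0, "wy": 0, "wz": 0}, {"dx": 0, "dy": 0, "dz": 0, "wx": 0, "wy": 0, "wz": 0}, {"dx": 0, "dy": 0, "dz": 0, "wx": 0, "wy": 0, "wz": 0}], fingers=0, force=20)

```text
time_s: 5.93
tcp_pos: [0.4772, 0.1061, 0.1002]
eef_rot: [-159.2, 89.9, 48.0]
contact_force: [0.1, 0.1, 0.5]
gripper_width: 0.0532
```

```bash
cat > look.py <<'E'
from h import *
from go import Rt
import sys
def side(name,x,y,marks=(),n="side",hw=40,hh=35,f=8):
    im,d=r.capture(n); np.savez(name+".npz",im=im,d=d)
    c=cv2.resize(im[y-hh:y+hh,x-hw:x+hw,::-1],None,fx=f,fy=f,interpolation=cv2.INTER_CUBIC)
    for q,col in marks:
        u=((proj(n,[q])[0]-[x-hw,y-hh]+.5)*f).astype(int); cv2.circle(c,(int(u[0]),int(u[1])),3,col,1)
    cv2.imwrite(f"pics/{name}.png",c); return im,d
E
python3 go.py .4763 .106 .0705 27|grep -v "^1"
python3 - <<'E'
from look import *
print(r.tcp_to_tips); s=r.get_state(); R=Rt(s);p=s["tcp_pos"]; w=s["gripper_width"]/2
side("a4",362,240,[(p+R@[.011,-w,a],(0,0,255)) for a in(-.0095,.0095)]+[([.4763,.106,.07],(255,0,0))])
E
```

```text
t 5.9333 tcp [0.4772 0.1061 0.1002] F [0.14 0.12 0.46] w 0.0532 j6 81.5
-1 rot/0.08 [ 0.02 -0.02  0.01] shift/0.02 now [ 1.49 -0.02  0.05] after turn [ 1.49 -0.02  0.04]
0.011
```

View pics/a4.png

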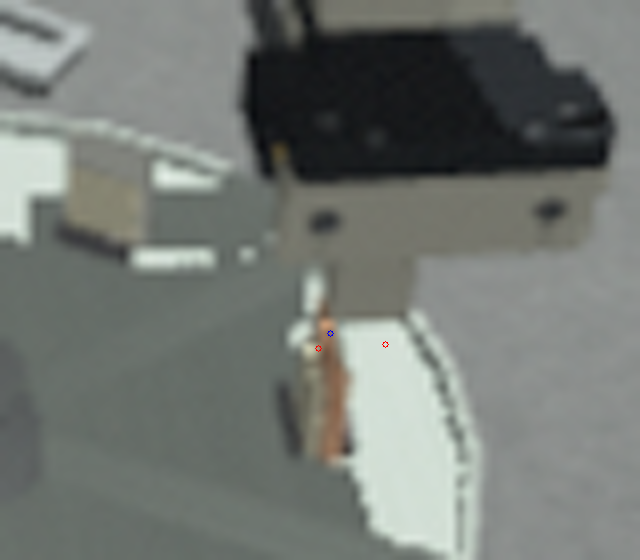

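Run:
```python
from look import *
d=np.load("a4.npz")["d"]; s=r.get_state(); R=Rt(s)
for v in range(232,250):
    z=np.median(d[v,365:372]); X=at_d("side",[(368,v)],[z])[0] ; print(v,z.round(3),"tool",(R.T@(X-s["tcp_pos"])).round(4))
# top view finger depth
im,dt=r.capture("top"); np.savez("top4.npz",im=im,d=dt)
for dy in (-.09,-.075,-.065,-.055,-.045,-.035,.035,.045,.055,.065,.075,.09):
    P=s["tcp_pos"]+R@[-.03,dy,.0]; q=proj("top",[P])[0]; z=dt[int(round(q[1])),int(round(q[0]))]
    X=at_d("top",[q],[z])[0]; print(dy,q.round(1),"tool",(R.T@(X-s["tcp_pos"])).round(4))
```

```text
232 0.709 tool [-0.0888 -0.0875 -0.0167]
233 0.711 tool [-0.0856 -0.0868 -0.0163]
234 0.712 tool [-0.0835 -0.0873 -0.0162]
235 0.714 tool [-0.0807 -0.087  -0.0158]
236 0.715 tool [-0.0785 -0.0875 -0.0157]
237 0.777 tool [-0.0358 -0.0429 -0.0023]
238 0.779 tool [-0.0328 -0.0428 -0.0019]
239 0.783 tool [-0.0283 -0.041  -0.0011]
240 0.784 tool [-0.0262 -0.0419 -0.0011]
241 0.787 tool [-0.0224 -0.0408 -0.0005]
242 0.789 tool [-0.0195 -0.0409 -0.0002]
243 0.789 tool [-0.0176 -0.042  -0.0003]
244 0.791 tool [-0.0146 -0.0419  0.    ]
245 0.912 tool [0.0696 0.0446 0.0263]
246 0.911 tool [0.0705 0.0419 0.0258]
247 0.906 tool [0.0694 0.0372 0.0247]
248 0.904 tool [0.0697 0.0339 0.024 ]
249 0.902 tool [0.0704 0.031  0.0235]
-0.09 [260.9 248.7] tool [-0.3939 -0.0637  0.0545]
-0.075 [266.3 246. ] tool [-0.3941 -0.0529  0.0546]
-0.065 [269.8 244.2] tool [-0.3865 -0.0461  0.0534]
-0.055 [273.4 242.4] tool [-0.383  -0.039   0.0529]
-0.045 [277.  240.6] tool [-0.2167 -0.038   0.028 ]
-0.035 [280.5 238.8] tool [-0.2862 -0.0273  0.0384]
0.035 [305.4 226.4] tool [-0.2632  0.0294  0.035 ]
0.045 [308.9 224.6] tool [-0.0985  0.0428  0.0103]
0.055 [312.4 222.9] tool [-0.0985  0.0523  0.0103]
0.065 [316.  221.1] tool [ 0.0652  0.0695 -0.0143]
0.075 [319.5 219.3] tool [-0.1188  0.0701  0.0133]
0.09 [324.8 216.7] tool [-0.1166  0.0843  0.013 ]
```

Run:
```python
from look import *
s=r.get_state(); R=Rt(s)
print(s["joints"])
for n,fn in(("side","a4"),("top","top4")):
    d=np.load(fn+".npz")["d"]; v,u=np.nonzero(d>0); X=at_d(n,np.c_[u,v],d[v,u]); T=(X-s["tcp_pos"])@R
    k=(np.abs(T[:,1])<.13)&(np.abs(T[:,2])<.08)&(X[:,2]>.085)&(T[:,0]>-.2)
    T=T[k]; print(n,len(T))
    for a in np.arange(-.2,.02,.01):
        q=T[(T[:,0]>=a)&(T[:,0]<a+.01)]
        if len(q)>3: print(round(a,3),len(q),q[:,1:].min(0).round(4),q[:,1:].max(0).round(4))
```

```text
[ 3.56134685e+01  9.52284628e+00 -3.15225874e+01 -2.87109094e-02
 -4.88692797e+01  8.15071914e+01]
side 3034
-0.2 42 [-0.0326 -0.0292] [-0.0134  0.02  ]
-0.19 245 [-0.0384 -0.0386] [0.014  0.0343]
-0.18 413 [-0.0517 -0.0407] [0.0172 0.0387]
-0.17 155 [-0.0512 -0.0405] [0.0051 0.0384]
-0.16 111 [-0.0517 -0.0242] [-0.0089  0.0198]
-0.15 112 [-0.0519 -0.0277] [-0.0154  0.0207]
-0.14 123 [-0.0526 -0.0274] [0.0041 0.0204]
-0.13 162 [-0.0882 -0.0399] [0.0899 0.0358]
-0.12 801 [-0.0978 -0.0406] [0.0982 0.0379]
-0.11 203 [-0.0965 -0.0409] [0.0882 0.0376]
-0.1 294 [-0.0936 -0.0409] [0.0851 0.0373]
-0.09 217 [-0.0896 -0.0403] [0.0834 0.038 ]
-0.08 59 [-0.0892 -0.0402] [0.0821 0.0363]
-0.06 8 [ 0.0291 -0.0127] [ 0.0435 -0.01  ]
-0.04 19 [-0.0441 -0.0124] [-0.0405  0.0092]
-0.03 37 [-0.0438 -0.0128] [-0.0327  0.0096]
-0.02 30 [-0.0429 -0.0127] [-0.0365  0.0093]
top 1002
-0.18 68 [-0.0517  0.0204] [-0.0287  0.04  ]
-0.13 119 [-0.0991 -0.0383] [0.0937 0.04  ]
-0.12 503 [-0.0995 -0.0378] [0.094  0.0398]
-0.11 64 [-0.0928 -0.0179] [0.0902 0.0398]
-0.1 211 [-0.0897 -0.0306] [0.0848 0.0401]
-0.09 28 [-0.0849  0.0247] [0.0822 0.0396]
-0.08 4 [-0.0885  0.0366] [0.078  0.0395]
```

Run:
```python
from h import *
for f,x,y in(("a4",380,200),("top4",300,220)):
    im=np.load(f+".npz")["im"]; cv2.imwrite(f"pics/{f}w.png",cv2.resize(im[y-70:y+70,x-100:x+100,::-1],None,fx=4,fy=4,interpolation=cv2.INTER_CUBIC))
```

```text
(no output)
```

View pics/a4w.png

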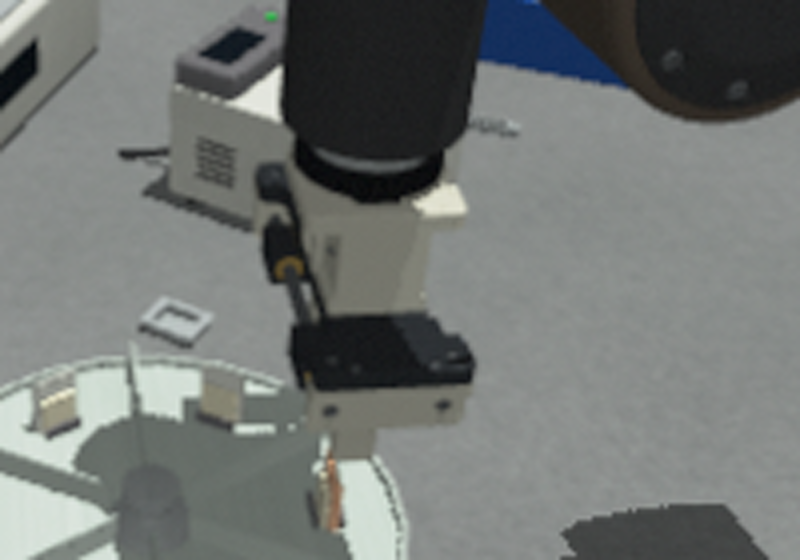

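View pics/top4w.png

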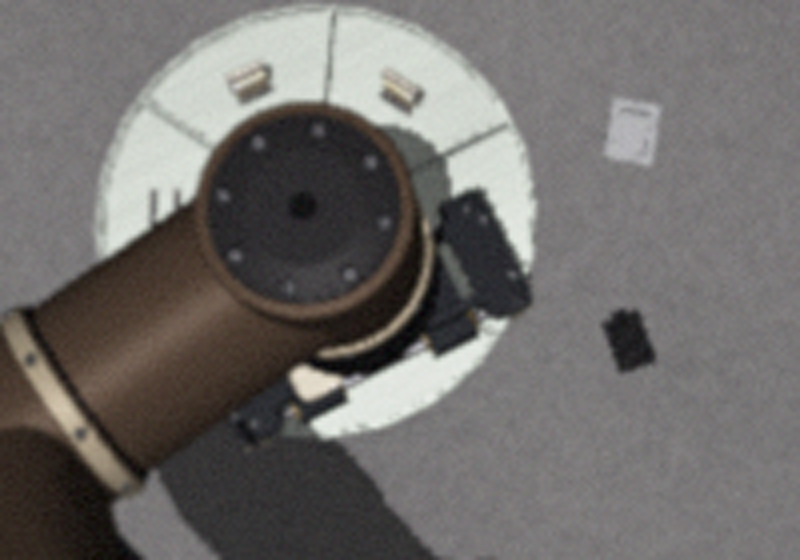

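arm_command(plan=[{"dx": 0.6, "dy": 0, "dz": 0.04, "wx": 0, "wy": 0, "wz": 0}, {"dx": 0.6, "dy": 0, "dz": 0, "wx": 0, "wy": 0, "wz": 0}, {"dx": 0.4, "dy": 0, "dz": 0, "wx": 0, "wy": 0, "wz": 0}, {"dx": 0, "dy": 0, "dz": 0, "wx": 0, "wy": 0, "wz": 0}, {"dx": 0, "dy": 0, "dz": 0, "wx": 0, "wy": 0, "wz": 0}], fingers=0.1)

```text
time_s: 6.45
tcp_pos: [0.4772, 0.1061, 0.0678]
eef_rot: [-171.1, 89.8, 36.0]
contact_force: [0.1, -0.1, 1.0]
gripper_width: 0.0395
```

```bash
python3 go.py .4763 .106 .0705 27|grep -v "^1"
python3 - <<'E'
from look import *
s=r.get_state(); R=Rt(s);p=s["tcp_pos"]; w=s["gripper_width"]/2
side("a5",362,240,[(p+R@[.011,-w,a],(0,0,255)) for a in(-.0095,.0095)]+[([.4763,.106,.07],(255,0,0))])
E
```

```text
t 6.45 tcp [0.4772 0.1061 0.0678] F [ 0.14 -0.06  0.96] w 0.0395 j6 81.5
-1 rot/0.08 [ 0.03 -0.04  0.01] shift/0.02 now [-0.13 -0.02  0.04] after turn [-0.13 -0.02  0.04]
```

View pics/a5.png

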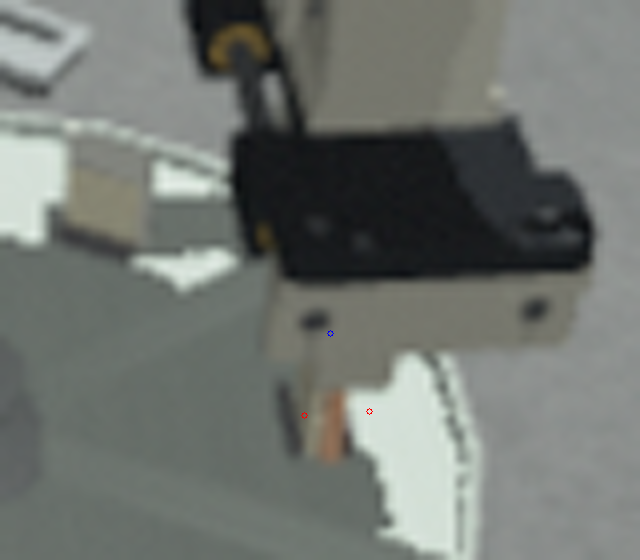

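arm_command(plan=[{"dx": -0.1, "dy": 0, "dz": 0.04, "wx": 0, "wy": 0, "wz": 0}, {"dx": 0, "dy": 0, "dz": 0, "wx": 0, "wy": 0, "wz": 0}, {"dx": 0, "dy": 0, "dz": 0, "wx": 0, "wy": 0, "wz": 0}, {"dx": 0, "dy": 0, "dz": 0, "wx": 0, "wy": 0, "wz": 0}], fingers=0.36, force=8)

```text
time_s: 6.83
tcp_pos: [0.4773, 0.1062, 0.0716]
eef_rot: [-173.4, 89.7, 33.8]
contact_force: [-0.4, -0.8, 0.1]
gripper_width: 0.028
```

```bash
python3 go.py .4763 .106 .0705 27|grep -v "^1"
python3 - <<'E'
from look import *
s=r.get_state(); R=Rt(s);p=s["tcp_pos"]; w=s["gripper_width"]/2
side("a6",362,240)
d=np.load("a6.npz")["d"]
for v in range(246,264):
    z=np.median(d[v,364:368]); X=at_d("side",[(365.5,v)],[z])[0] ; print(v,z.round(3),X.round(3),"tool",(R.T@(X-s["tcp_pos"])).round(4))
E
```

```text
t 6.8333 tcp [0.4773 0.1062 0.0716] F [-0.4  -0.76  0.1 ] w 0.028 j6 81.5
-1 rot/0.08 [ 0.03 -0.07  0.01] shift/0.02 now [ 0.06 -0.01  0.05] after turn [ 0.06 -0.01  0.05]
246 0.732 [0.454 0.191 0.152] tool [-0.0799 -0.0865 -0.0182]
247 0.732 [0.453 0.192 0.149] tool [-0.0776 -0.0871 -0.0181]
248 0.815 [0.465 0.132 0.091] tool [-0.0195 -0.029  -0.0006]
249 0.817 [0.464 0.132 0.088] tool [-0.0161 -0.0286 -0.0002]
250 0.819 [0.464 0.132 0.085] tool [-0.0133 -0.029  -0.    ]
251 0.893 [0.474 0.079 0.032] tool [0.0398 0.0227 0.0156]
252 0.892 [0.473 0.081 0.03 ] tool [0.0414 0.0208 0.0154]
253 0.89 [0.472 0.084 0.03 ] tool [0.0415 0.0175 0.0148]
254 0.886 [0.471 0.088 0.031] tool [0.0405 0.013  0.0138]
255 0.884 [0.47  0.091 0.03 ] tool [0.0415 0.0106 0.0134]
256 0.879 [0.469 0.095 0.031] tool [0.0402 0.0059 0.0123]
257 0.873 [0.468 0.102 0.034] tool [ 0.0374 -0.0002  0.0108]
258 0.869 [0.467 0.105 0.035] tool [ 0.0368 -0.0041  0.01  ]
259 0.867 [0.466 0.109 0.035] tool [ 0.0369 -0.0073  0.0093]
260 0.868 [0.465 0.109 0.032] tool [ 0.0397 -0.0078  0.0095]
261 0.866 [0.465 0.111 0.031] tool [ 0.0404 -0.0104  0.009 ]
262 0.865 [0.464 0.114 0.03 ] tool [ 0.0413 -0.0128  0.0087]
263 0.861 [0.463 0.118 0.031] tool [ 0.0405 -0.0168  0.0078]
```

View pics/a6.png

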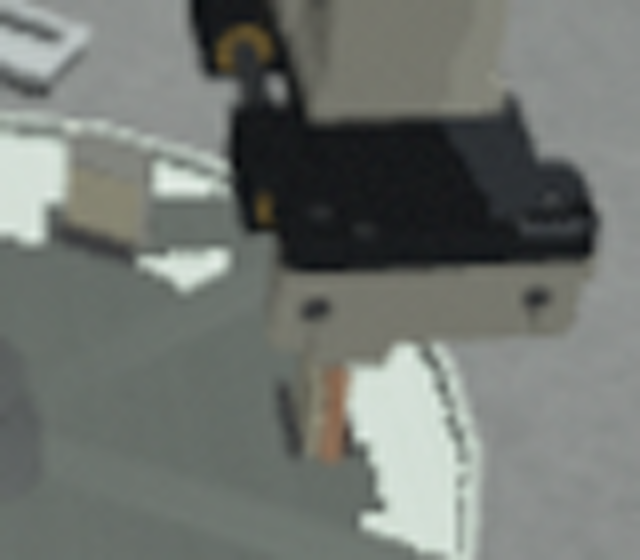

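arm_command(plan=[{"dx": 0, "dy": 0, "dz": 0, "wx": 0, "wy": 0, "wz": 0}, {"dx": 0, "dy": 0, "dz": 0, "wx": 0, "wy": 0, "wz": 0}, {"dx": 0, "dy": 0, "dz": 0, "wx": 0, "wy": 0, "wz": 0}], fingers=0.6)

```text
time_s: 7.13
tcp_pos: [0.4775, 0.1064, 0.0721]
eef_rot: [-173.1, 89.6, 34.0]
contact_force: [-0.1, 0.7, -0.4]
gripper_width: 0.0183
```

arm_command(plan=[{"dx": 0, "dy": 0, "dz": 0, "wx": 0, "wy": -0.07, "wz": 0}, {"dx": 0, "dy": 0, "dz": 0.05, "wx": 0, "wy": 0, "wz": 0}, {"dx": 0, "dy": 0, "dz": 0, "wx": 0, "wy": 0, "wz": 0}, {"dx": 0, "dy": 0, "dz": 0, "wx": 0, "wy": 0, "wz": 0}, {"dx": 0.4, "dy": 0, "dz": 0, "wx": 0, "wy": 0, "wz": 0}, {"dx": 0.4, "dy": 0, "dz": 0, "wx": 0, "wy": 0, "wz": 0}, {"dx": 0, "dy": 0, "dz": 0, "wx": 0, "wy": 0, "wz": 0}], fingers=-0.05)

```text
time_s: 7.72
tcp_pos: [0.4767, 0.106, 0.0548]
eef_rot: [-140.4, 89.9, 66.8]
contact_force: [0.0, -0.2, -0.7]
gripper_width: 0.0457
```

```bash
python3 go.py .4763 .106 .046 27|grep -v "^1"
python3 - <<'E'
from look import *
s=r.get_state(); R=Rt(s);p=s["tcp_pos"]; w=s["gripper_width"]/2
side("a7",362,240)
d=np.load("a7.npz")["d"]
for v in range(248,264):
    z=np.median(d[v,364:368]); X=at_d("side",[(365.5,v)],[z])[0] ; print(v,z.round(3),X.round(3),"tool",(R.T@(X-s["tcp_pos"])).round(4))
E
```

```text
t 7.7167 tcp [0.4767 0.106  0.0548] F [ 0.01 -0.17 -0.74] w 0.0457 j6 81.6
-1 rot/0.08 [ 0.03 -0.02  0.01] shift/0.02 now [ 0.44 -0.01  0.02] after turn [ 0.44 -0.01  0.02]
248 0.733 [0.453 0.192 0.147] tool [-0.0923 -0.0875 -0.0183]
249 0.736 [0.453 0.191 0.144] tool [-0.0888 -0.0868 -0.0178]
250 0.737 [0.452 0.192 0.142] tool [-0.0869 -0.0877 -0.0178]
251 0.738 [0.452 0.192 0.139] tool [-0.0844 -0.088  -0.0177]
252 0.74 [0.452 0.192 0.136] tool [-0.0811 -0.0875 -0.0172]
253 0.742 [0.452 0.192 0.133] tool [-0.0784 -0.0876 -0.017 ]
254 0.814 [0.461 0.14  0.081] tool [-0.0262 -0.0375 -0.002 ]
255 0.817 [0.461 0.139 0.077] tool [-0.0221 -0.0365 -0.0014]
256 0.817 [0.461 0.14  0.075] tool [-0.0205 -0.0379 -0.0015]
257 0.819 [0.46  0.14  0.072] tool [-0.0174 -0.038  -0.0012]
258 0.823 [0.46  0.139 0.068] tool [-0.0129 -0.0366 -0.0005]
259 0.864 [0.465 0.11  0.036] tool [ 0.0184 -0.0089  0.008 ]
260 0.868 [0.465 0.109 0.032] tool [ 0.0229 -0.0077  0.0087]
261 0.865 [0.465 0.112 0.032] tool [ 0.023  -0.0109  0.008 ]
262 0.863 [0.464 0.115 0.031] tool [ 0.0234 -0.0138  0.0075]
263 0.863 [0.463 0.117 0.03 ] tool [ 0.0249 -0.0155  0.0073]
```

View pics/a7.png

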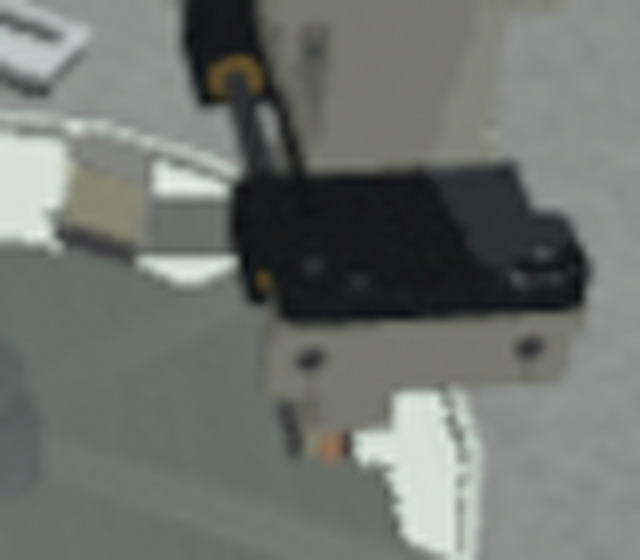

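arm_command(plan=[{"dx": 0.38, "dy": 0, "dz": 0.02, "wx": 0, "wy": -0.02, "wz": 0}, {"dx": 0, "dy": 0, "dz": 0, "wx": 0, "wy": 0, "wz": 0}, {"dx": 0, "dy": 0, "dz": 0, "wx": 0, "wy": 0, "wz": 0}], fingers=0.2)

```text
time_s: 8.02
tcp_pos: [0.4763, 0.1058, 0.0464]
eef_rot: [-22.2, 89.9, -175.0]
contact_force: [-0.3, 0.1, 0.7]
gripper_width: 0.0361
```

arm_command(plan=[{"dx": 0, "dy": 0, "dz": 0, "wx": 0, "wy": 0, "wz": 0}, {"dx": 0, "dy": 0, "dz": 0, "wx": 0, "wy": 0, "wz": 0}, {"dx": 0, "dy": 0, "dz": 0, "wx": 0, "wy": 0, "wz": 0}, {"dx": 0, "dy": 0, "dz": 0, "wx": 0, "wy": 0, "wz": 0}], fingers=0.6, force=20)

```text
time_s: 8.35
tcp_pos: [0.4763, 0.1057, 0.0464]
eef_rot: [-16.3, 89.9, -169.2]
contact_force: [0.3, -0.8, -0.5]
gripper_width: 0.0273
```

```bash
python3 go.py .4763 .106 .047 27|grep -v "^1"
python3 - <<'E'
from look import *
side("a8",362,240); side("a8t",295,236,n="top")
E
```

```text
t 8.35 tcp [0.4763 0.1057 0.0464] F [ 0.26 -0.82 -0.53] w 0.0273 j6 81.6
-1 rot/0.08 [0.03 0.02 0.01] shift/0.02 now [-0.03 -0.01 -0.  ] after turn [-0.03 -0.01 -0.  ]
```

View pics/a8.png

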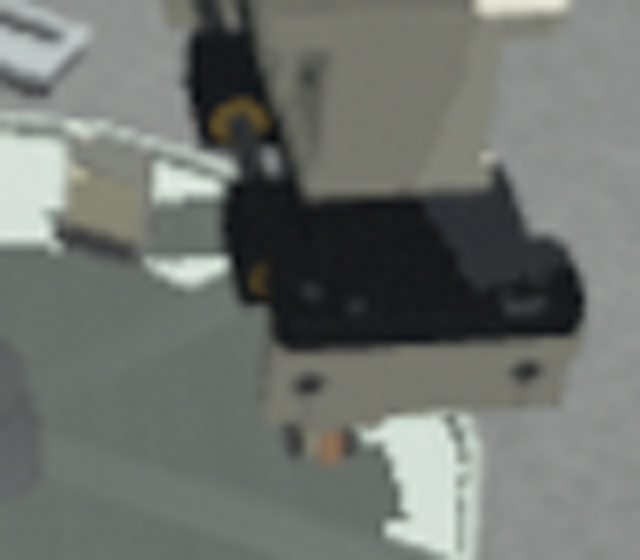

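arm_command(plan=[{"dx": 0, "dy": 0, "dz": 0, "wx": 0, "wy": 0, "wz": 0}, {"dx": 0, "dy": 0, "dz": 0, "wx": 0, "wy": 0, "wz": 0}])

```text
time_s: 8.62
tcp_pos: [0.4764, 0.1058, 0.0466]
eef_rot: [-26.6, 89.9, -179.4]
contact_force: [-0.4, 0.1, -0.1]
gripper_width: 0.0279
```

arm_command(plan=[{"dx": -0.3, "dy": 0, "dz": 0, "wx": 0, "wy": 0, "wz": 0}, {"dx": -0.6, "dy": 0, "dz": 0, "wx": 0, "wy": 0, "wz": 0}, {"dx": -1, "dy": 0, "dz": 0, "wx": 0, "wy": 0, "wz": 0}, {"dx": -1, "dy": 0, "dz": 0, "wx": 0, "wy": 0, "wz": 0}, {"dx": -1, "dy": 0, "dz": 0, "wx": 0, "wy": 0, "wz": 0}, {"dx": -1, "dy": 0, "dz": 0, "wx": 0, "wy": 0, "wz": 0}, {"dx": -1, "dy": 0, "dz": 0, "wx": 0, "wy": 0, "wz": 0}, {"dx": -0.6, "dy": 0, "dz": 0, "wx": 0, "wy": 0, "wz": 0}, {"dx": -0.3, "dy": 0, "dz": 0, "wx": 0, "wy": 0, "wz": 0}], force=30)

```text
time_s: 9.37
tcp_pos: [0.4749, 0.1044, 0.1906]
eef_rot: [1.2, 89.7, -151.7]
contact_force: [0.1, -0.3, -0.0]
gripper_width: 0.0276
```

```bash
python3 go.py .5518 -.2583 .19 -11.5
python3 - <<'E'
from look import *
side("a9",375,230)
E
```

```text
t 9.3667 tcp [0.4749 0.1044 0.1906] F [ 0.06 -0.3  -0.01] w 0.0276 j6 81.6
1 rot/0.08 [-3.084e+01  3.000e-02  8.000e-02] shift/0.02 now [ 0.06 17.89  4.85] after turn [  0.03 -17.     7.38]
-1 rot/0.08 [ 8.43  0.06 -0.02] shift/0.02 now [ 0.06 17.89  4.85] after turn [ 0.03 17.   -7.38]
```

View pics/a9.png

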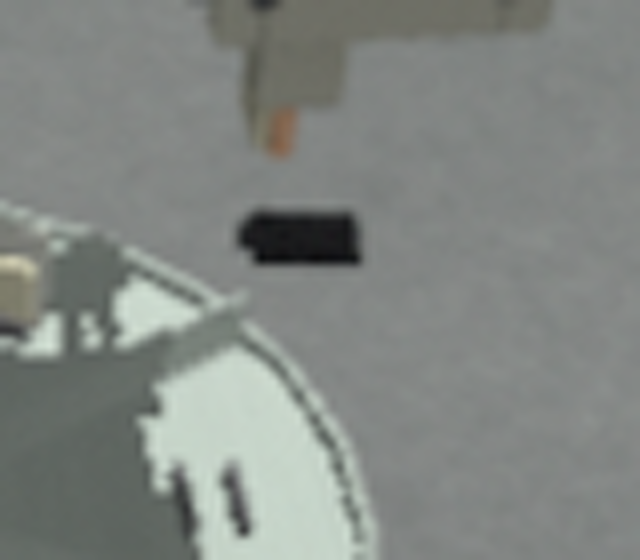

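arm_command(plan=[{"dx": 0, "dy": 0, "dz": 0, "wx": 1, "wy": 0, "wz": 0}, {"dx": 0, "dy": 0, "dz": 0, "wx": 1, "wy": 0, "wz": 0}, {"dx": 0, "dy": 0, "dz": 0, "wx": 1, "wy": 0, "wz": 0}, {"dx": 0, "dy": 0, "dz": 0, "wx": 1, "wy": 0, "wz": 0}, {"dx": 0, "dy": 0, "dz": 0, "wx": 1, "wy": 0, "wz": 0}, {"dx": 0, "dy": 0, "dz": 0, "wx": 1, "wy": 0, "wz": 0}, {"dx": 0, "dy": 0, "dz": 0, "wx": 1, "wy": 0, "wz": 0}, {"dx": 0, "dy": 0, "dz": 0, "wx": 0.7, "wy": 0, "wz": 0}, {"dx": 0, "dy": 0, "dz": 0, "wx": 0.3, "wy": 0, "wz": 0}, {"dx": 0, "dy": 0, "dz": 0, "wx": 0, "wy": 0, "wz": 0}])

```text
time_s: 10.25
tcp_pos: [0.4717, 0.1031, 0.1859]
eef_rot: [33.1, 89.4, -158.3]
contact_force: [-0.5, -0.3, -0.0]
gripper_width: 0.0279
```

```bash
python3 go.py .5518 -.2583 .19 -11.5|grep -v "^1"
```

```text
t 10.25 tcp [0.4717 0.1031 0.1859] F [-0.51 -0.35 -0.01] w 0.0279 j6 43.0
-1 rot/0.08 [ 0.01  0.12 -0.08] shift/0.02 now [-0.17 16.92 -7.51] after turn [-0.2  16.91 -7.53]
```

arm_command(plan=[{"dx": 0, "dy": 0.5, "dz": -0.22, "wx": 0, "wy": 0.12, "wz": -0.08}, {"dx": -0.1, "dy": 1, "dz": -0.44, "wx": 0, "wy": 0, "wz": 0}, {"dx": -0.1, "dy": 1, "dz": -0.44, "wx": 0, "wy": 0, "wz": 0}, {"dx": 0, "dy": 1, "dz": -0.44, "wx": 0, "wy": 0, "wz": 0}, {"dx": 0, "dy": 1, "dz": -0.44, "wx": 0, "wy": 0, "wz": 0}, {"dx": 0, "dy": 1, "dz": -0.44, "wx": 0, "wy": 0, "wz": 0}, {"dx": 0, "dy": 1, "dz": -0.44, "wx": 0, "wy": 0, "wz": 0}, {"dx": 0, "dy": 1, "dz": -0.44, "wx": 0, "wy": 0, "wz": 0}, {"dx": 0, "dy": 1, "dz": -0.44, "wx": 0, "wy": 0, "wz": 0}, {"dx": 0, "dy": 1, "dz": -0.44, "wx": 0, "wy": 0, "wz": 0}, {"dx": 0, "dy": 1, "dz": -0.44, "wx": 0, "wy": 0, "wz": 0}, {"dx": 0, "dy": 1, "dz": -0.44, "wx": 0, "wy": 0, "wz": 0}, {"dx": 0, "dy": 1, "dz": -0.44, "wx": 0, "wy": 0, "wz": 0}, {"dx": 0, "dy": 1, "dz": -0.44, "wx": 0, "wy": 0, "wz": 0}, {"dx": 0, "dy": 1, "dz": -0.44, "wx": 0, "wy": 0, "wz": 0}, {"dx": 0, "dy": 0.7, "dz": -0.4, "wx": 0, "wy": 0, "wz": 0}, {"dx": 0, "dy": 0.4, "dz": -0.2, "wx": 0, "wy": 0, "wz": 0}, {"dx": 0, "dy": 0, "dz": 0, "wx": 0, "wy": 0, "wz": 0}])

```text
time_s: 11.75
tcp_pos: [0.5454, -0.2546, 0.1816]
eef_rot: [15.9, 89.7, -174.2]
contact_force: [-0.2, -0.3, 0.1]
gripper_width: 0.0278
```

```bash
python3 go.py .5518 -.2583 .16 -11.5|grep -v "^1"
```

```text
t 11.75 tcp [ 0.5454 -0.2546  0.1816] F [-0.15 -0.31  0.14] w 0.0278 j6 86.3
-1 rot/0.08 [ 0.3   0.06 -0.02] shift/0.02 now [ 1.08  0.12 -0.35] after turn [ 1.08  0.12 -0.35]
```

arm_command(plan=[{"dx": 0.5, "dy": 0.12, "dz": -0.35, "wx": 0.3, "wy": 0.06, "wz": -0.02}, {"dx": 0.4, "dy": 0, "dz": 0, "wx": 0, "wy": 0, "wz": 0}, {"dx": 0, "dy": 0, "dz": 0, "wx": 0, "wy": 0, "wz": 0}, {"dx": 0, "dy": 0, "dz": 0, "wx": 0, "wy": 0, "wz": 0}])

```text
time_s: 12.08
tcp_pos: [0.551, -0.2576, 0.1604]
eef_rot: [-50.9, 89.9, 117.5]
contact_force: [0.6, -0.1, 0.1]
gripper_width: 0.0276
```

```bash
python3 go.py .5518 -.2583 .16 -11.5|grep -v "^1"
python3 - <<'E'
from look import *
side("b1",375,145,hw=45,hh=37); side("b1t",432,200,n="top",hw=45,hh=37)
E
```

```text
t 12.0833 tcp [ 0.551  -0.2576  0.1604] F [ 0.62 -0.1   0.05] w 0.0276 j6 85.1
-1 rot/0.08 [-0.03  0.01  0.01] shift/0.02 now [ 0.02  0.02 -0.05] after turn [ 0.02  0.02 -0.05]
```

View pics/b1.png

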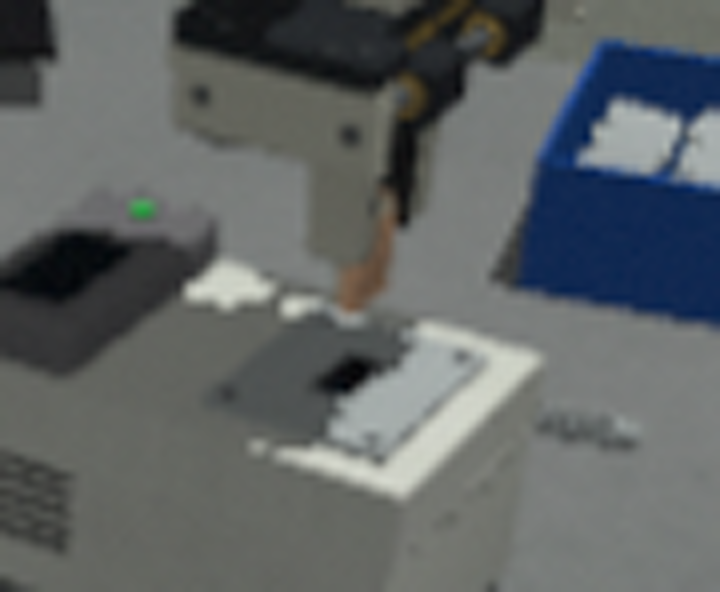

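View pics/b1t.png

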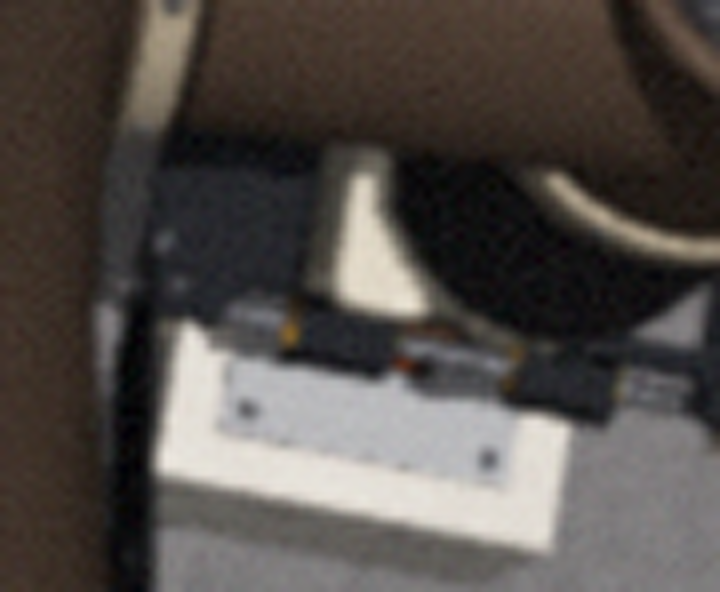

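arm_command(plan=[{"dx": 0.6, "dy": 0.02, "dz": -0.05, "wx": -0.03, "wy": 0, "wz": 0}, {"dx": 0.5, "dy": 0, "dz": 0, "wx": 0, "wy": 0, "wz": 0}, {"dx": 0, "dy": 0, "dz": 0, "wx": 0, "wy": 0, "wz": 0}, {"dx": 0, "dy": 0, "dz": 0, "wx": 0, "wy": 0, "wz": 0}])

```text
time_s: 12.52
tcp_pos: [0.5526, -0.2568, 0.138]
eef_rot: [-140.6, 89.9, 28.1]
contact_force: [0.4, 0.0, -0.2]
gripper_width: 0.0276
```

```bash
python3 go.py .5518 -.2583 .134 -11.5|grep -v "^1"
python3 - <<'E'
from look import *
s=r.get_state(); R=Rt(s); p=s["tcp_pos"]
im,d=side("b2",375,150,hw=32,hh=28,); 
c=cv2.resize(im[122:178,343:407,::-1],None,fx=12,fy=12,interpolation=cv2.INTER_NEAREST)
yaw=np.radians(-11.5); cs,sn=np.cos(yaw),np.sin(yaw)
def W(c0,x,y,z): return [c0[0]+cs*x-sn*y,c0[1]+sn*x+cs*y,z]
def dot(q,col):
    u=(proj("side",[q])[0]-[343,122]+.5)*12; cv2.circle(c,(int(u[0]),int(u[1])),3,col,1)
zb=p[2]-.0166
for x in(-.005,.001):
  for y in(-.01425,.01425):
    for z in(0,.02): dot(W(p,x,y,zb+z),(0,0,255))
for x in(.001,.005):
  for y in(-.012,.012): dot(W(p,x,y,zb),(0,255,255))
for x in(-.008,.008):
  for y in(-.01725,.01725): dot(W((.5518,-.2583),x,y,.11),(255,0,0))
cv2.imwrite("pics/b2m.png",c)
E
```

```text
t 12.5167 tcp [ 0.5526 -0.2568  0.138 ] F [ 0.43  0.05 -0.23] w 0.0276 j6 85.4
-1 rot/0.08 [ 0.04 -0.02  0.01] shift/0.02 now [0.2  0.08 0.02] after turn [0.2  0.08 0.02]
```

View pics/b2m.png

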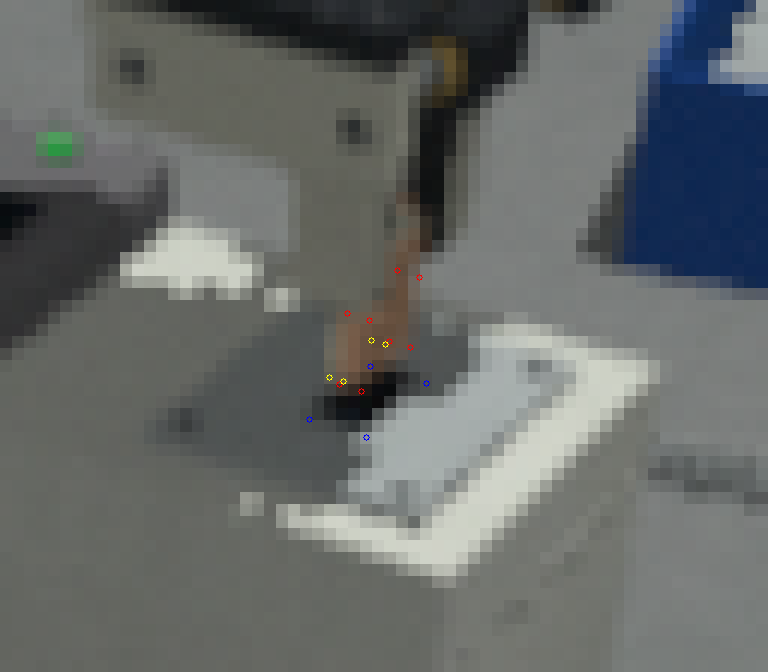

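View pics/b2.png

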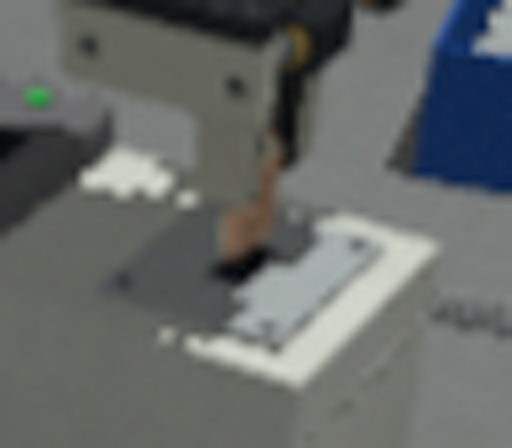

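```bash
cat > f3.py <<'E'
from f2 import *
from go import Rt
import sys
def fitblock(fn,n="side",lowcut=None):
    s=r.get_state(); p=s["tcp_pos"]; zb=p[2]-.0166; zt=min(zb+.026,p[2]+.0115)
    im=np.load(fn+".npz")["im"].astype(float); G=im[:,:,0]-im[:,:,2]
    q=proj(n,box(p,np.radians(-11.5),-.008,.008,.02,zb-.004,zb+.022)); lo=np.floor(q.min(0)).astype(int)-1; hi=np.ceil(q.max(0)).astype(int)+2
    roi=(lo[0],lo[1],hi[0]-lo[0],hi[1]-lo[1]); I=G[lo[1]:hi[1],lo[0]:hi[0]]
    print(I.astype(int))
    for dz in(-.002,0,.002):
      def cost(v):
        yaw=np.radians(-11.5); z0=zb+dz
        pl=hullcov(n,box(v[:2],yaw,-.005,.001,.01425,z0,z0+.04,-.001),roi); wx=hullcov(n,box(v[:2],yaw,.001,.005,.012,z0,z0+.027),roi)*(1-pl)
        # region hidden by near finger
        fg=hullcov(n,box(p,yaw,-.0105,.0105,.03,p[2]+.0125,p[2]+.06),roi)
        m=(fg<.02).ravel()
        A=np.c_[np.ones(pl.size),pl.ravel(),wx.ravel()][m]; y=I.ravel()[m]; sol,*_=np.linalg.lstsq(A,y,rcond=None); return ((A@sol-y)**2).mean()
      o=best(cost,[(p[0]+a,p[1]+b) for a in(-.003,.003) for b in(-.003,.003)],(.003,.003))
      e=o.x-p[:2]; a=np.radians(-11.5)
      print(dz,o.x.round(4),"block-tcp in slot axes",np.round([e@[np.cos(a),np.sin(a)],e@[-np.sin(a),np.cos(a)]],4),o.fun,I.var())
if __name__=="__main__": fitblock(sys.argv[1])
E
python3 f3.py b2
```

```text
[[ -2   3   8   8   8   7   7   8   8   8  19  28  17   0   4   3]
 [ -1   3   9   8   8   8   8   9   7  15  32  35  19  -1   0  -1]
 [  2   6   8   8   8   7   7   7   8  21  36  29   7  -2  -2  -1]
 [  5   8   8   8   7   8   8   8   8  21  33  19   3  -1  -2  -2]
 [  5   7   8   8   8   9   7   8   7  23  37  17   3  -1  -2  -2]
 [  7   7   5   8   7   9   8   8   7  26  40  20   4  -1  -2  -2]
 [  5   3   0   1   5   9   9  15  26  36  38  16   4   1   1   1]
 [  1  -3  -4  -3   4  23  29  32  40  40  39  13   0  -1   0   2]
 [ -2  -3  -4  -4   6  33  44  42  39  39  35  11  -2  -4  -2  -1]
 [ -2  -3  -4  -4   9  34  45  39  37  39  31   7  -4  -4  -3  -3]
 [ -3  -2  -4  -4  14  34  44  39  39  31  15   0  -5  -2  -3  -4]
 [ -4  -5  -4  -4  14  36  44  38  31  15   1  -4  -3  -2  -3  -2]
 [ -3  -4  -4  -3   8  28  35  27  13  -2  -1  -3  -1  -4  -3  -5]
 [ -5  -6  -4  -3   1  13  17   8  -4  -3  -3  -3  -3  -3  -4  -6]
 [ -2  -3  -3  -3  -3  -1  -3  -3   0  -3  -4  -5  -5  -4  -6  -6]
 [ -3  -3  -2  -4  -3  -8 -11  -5  -4  -5  -6  -6  -6  -6  -7  -6]
 [ -3  -3  -3  -2  -3  -5  -5  -5  -4  -5  -5  -6  -6  -6  -6  -6]
 [ -3  -3  -3  -4  -4  -3  -4  -6  -7  -5  -6  -5  -6  -6  -6  -6]]
-0.002 [ 0.554  -0.2606] block-tcp in slot axes [ 0.0023 -0.0035] 8.401783592307607 187.17472029320984
0 [ 0.5533 -0.2569] block-tcp in slot axes [ 0.0009 -0.    ] 8.353124693478074 187.17472029320984
0.002 [ 0.5525 -0.2533] block-tcp in slot axes [-0.0006  0.0034] 8.353886610822876 187.17472029320984
```

```bash
python3 go.py .552 -.2585 .130 -11.5|grep -v "^1"
```

```text
t 12.5667 tcp [ 0.5524 -0.2567  0.1378] F [-0.56  0.61  0.16] w 0.0275 j6 85.3
-1 rot/0.08 [ 0.04 -0.01  0.02] shift/0.02 now [0.39 0.09 0.  ] after turn [0.39 0.09 0.  ]
```

arm_command(plan=[{"dx": 0.1, "dy": 0.09, "dz": 0, "wx": 0.04, "wy": 0, "wz": 0}, {"dx": 0.15, "dy": 0, "dz": 0, "wx": 0, "wy": 0, "wz": 0}, {"dx": 0, "dy": 0, "dz": 0, "wx": 0, "wy": 0, "wz": 0}, {"dx": 0, "dy": 0, "dz": 0, "wx": 0, "wy": 0, "wz": 0}])

```text
time_s: 12.9
tcp_pos: [0.5525, -0.2588, 0.1331]
eef_rot: [-151.0, 89.9, 17.4]
contact_force: [0.7, 0.3, 0.1]
gripper_width: 0.0276
```

```bash
python3 go.py .552 -.2585 .126 -11.5|grep -v "^1"
python3 - <<'E'
from look import *
side("b3",375,150,hw=32,hh=28,f=12)
side("b3t",432,205,hw=32,hh=28,f=12,n="top")
E
python3 f3.py b3|tail -3
```

```text
t 12.9 tcp [ 0.5525 -0.2588  0.1331] F [0.71 0.33 0.12] w 0.0276 j6 85.3
-1 rot/0.08 [-0.   -0.03  0.02] shift/0.02 now [ 0.36 -0.01  0.03] after turn [ 0.36 -0.01  0.03]
-0.002 [ 0.554  -0.2623] block-tcp in slot axes [ 0.0022 -0.0032] 10.051584958711395 192.35180362654324
0 [ 0.5533 -0.2587] block-tcp in slot axes [0.0008 0.0002] 10.023559509402117 192.35180362654324
0.002 [ 0.5525 -0.255 ] block-tcp in slot axes [-0.0008  0.0036] 10.089241833032311 192.35180362654324
```

View pics/b3.png

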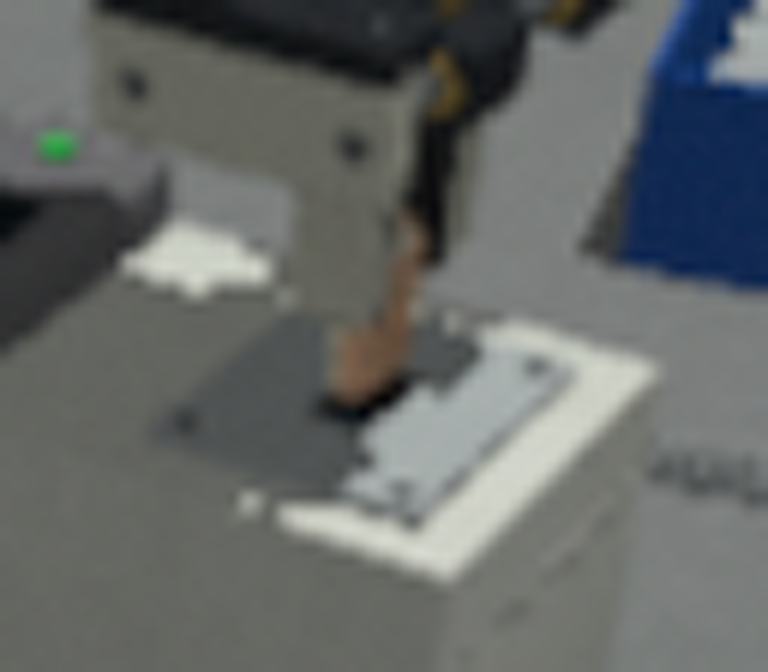

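View pics/b3t.png

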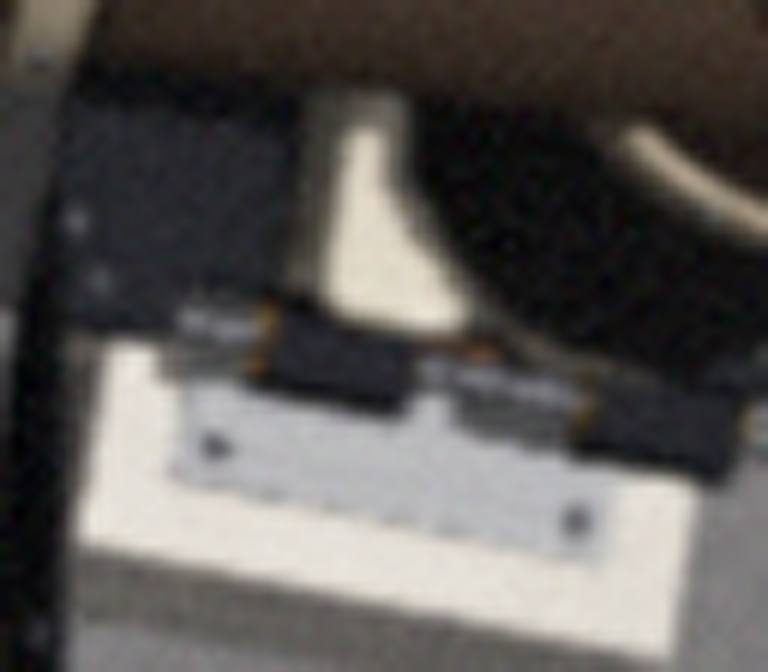

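arm_command(plan=[{"dx": 0.12, "dy": 0, "dz": 0.03, "wx": 0, "wy": -0.02, "wz": 0}, {"dx": 0.12, "dy": 0, "dz": 0, "wx": 0, "wy": 0, "wz": 0}, {"dx": 0.12, "dy": 0, "dz": 0, "wx": 0, "wy": 0, "wz": 0}, {"dx": 0, "dy": 0, "dz": 0, "wx": 0, "wy": 0, "wz": 0}])

```text
time_s: 13.33
tcp_pos: [0.5521, -0.2587, 0.1257]
eef_rot: [-133.6, 89.9, 34.9]
contact_force: [0.0, 0.5, 0.3]
gripper_width: 0.0276
```

```bash
python3 go.py .552 -.2587 .122 -11.5|grep -v "^1"
```

```text
t 13.3333 tcp [ 0.5521 -0.2587  0.1257] F [0.04 0.53 0.28] w 0.0276 j6 85.3
-1 rot/0.08 [-0.   -0.02  0.02] shift/0.02 now [0.18 0.   0.  ] after turn [0.18 0.   0.  ]
```

arm_command(plan=[{"dx": 0.1, "dy": 0, "dz": 0, "wx": 0, "wy": -0.02, "wz": 0}, {"dx": 0.1, "dy": 0, "dz": 0, "wx": 0, "wy": 0, "wz": 0}, {"dx": 0, "dy": 0, "dz": 0, "wx": 0, "wy": 0, "wz": 0}])

```text
time_s: 13.58
tcp_pos: [0.5524, -0.2591, 0.1216]
eef_rot: [-108.2, 90.0, 60.3]
contact_force: [-0.3, -0.6, -0.3]
gripper_width: 0.027
```

```bash
python3 go.py .552 -.2587 .116 -11.5|grep -v "^1"
python3 - <<'E'
from look import *
print(r.get_state()["moment"].round(3))
side("b4",375,150,hw=32,hh=28,f=12)
E
```

```text
t 13.5833 tcp [ 0.5524 -0.2591  0.1216] F [-0.33 -0.64 -0.28] w 0.027 j6 85.4
-1 rot/0.08 [ 0.   -0.    0.01] shift/0.02 now [ 0.28 -0.02  0.02] after turn [ 0.28 -0.02  0.02]
[-0.5    0.007  0.043]
```

View pics/b4.png

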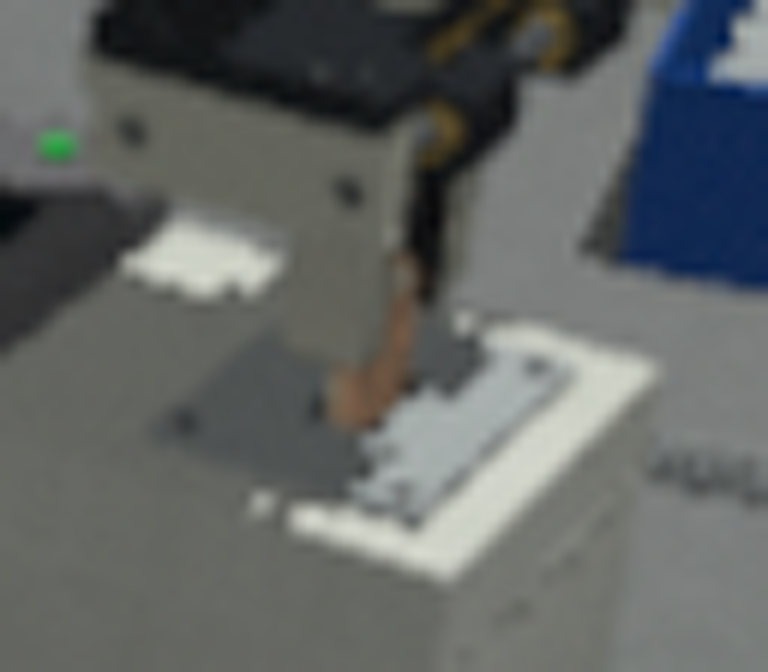

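arm_command(plan=[{"dx": 0.12, "dy": -0.02, "dz": 0.02, "wx": 0, "wy": 0, "wz": 0}, {"dx": 0.12, "dy": 0, "dz": 0, "wx": 0, "wy": 0, "wz": 0}, {"dx": 0, "dy": 0, "dz": 0, "wx": 0, "wy": 0, "wz": 0}])

```text
time_s: 13.88
tcp_pos: [0.5521, -0.2593, 0.1169]
eef_rot: [163.9, 90.0, -27.5]
contact_force: [0.2, -1.2, -0.3]
gripper_width: 0.0274
```

```bash
python3 go.py .552 -.2587 .1026 -11.5|grep -v "^1"
python3 - <<'E'
from look import *
print(r.get_state()["moment"].round(3))
side("b5",375,150,hw=32,hh=28,f=12)
E
```

```text
t 13.8833 tcp [ 0.5521 -0.2593  0.1169] F [ 0.16 -1.17 -0.29] w 0.0274 j6 85.3
-1 rot/0.08 [ 0.   -0.01 -0.  ] shift/0.02 now [ 0.71 -0.03  0.01] after turn [ 0.71 -0.03  0.01]
[-0.421 -0.051  0.029]
```

View pics/b5.png

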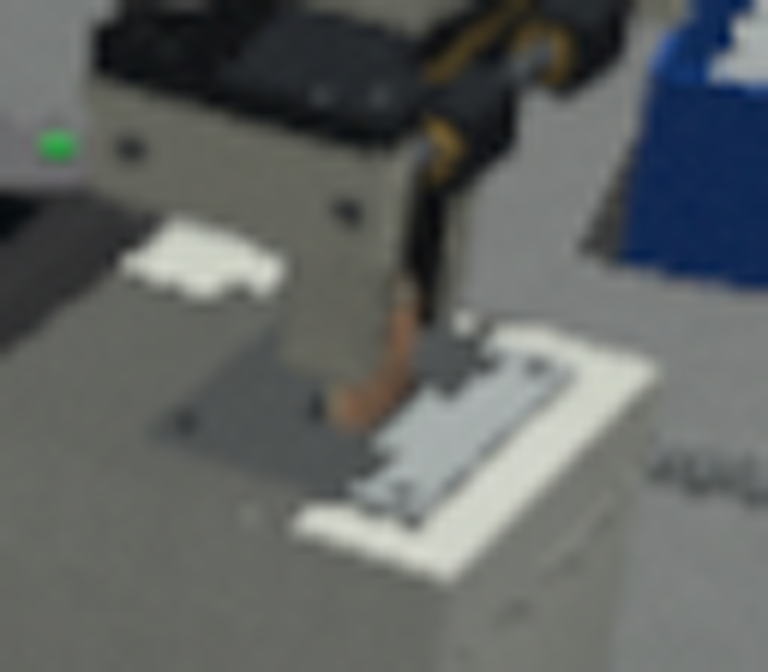

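arm_command(plan=[{"dx": 0.12, "dy": 0, "dz": 0, "wx": 0, "wy": 0, "wz": 0}, {"dx": 0.12, "dy": 0, "dz": 0, "wx": 0, "wy": 0, "wz": 0}, {"dx": 0.1, "dy": 0, "dz": 0, "wx": 0, "wy": 0, "wz": 0}, {"dx": 0, "dy": 0, "dz": 0, "wx": 0, "wy": 0, "wz": 0}])

```text
time_s: 14.27
tcp_pos: [0.5523, -0.2593, 0.1097]
eef_rot: [169.0, 89.9, -22.5]
contact_force: [0.6, -2.1, 0.2]
gripper_width: 0.0277
```

```bash
python3 go.py .552 -.2587 .1026 -11.5|grep -v "^1"
python3 - <<'E'
from look import *
print(r.get_state()["moment"].round(3))
side("b6",375,150,hw=32,hh=28,f=12)
E
```

```text
t 14.2667 tcp [ 0.5523 -0.2593  0.1097] F [ 0.56 -2.06  0.16] w 0.0277 j6 85.3
-1 rot/0.08 [ 0.   -0.01 -0.  ] shift/0.02 now [ 0.36 -0.02  0.02] after turn [ 0.36 -0.02  0.02]
[-0.606  0.04  -0.062]
```

View pics/b6.png

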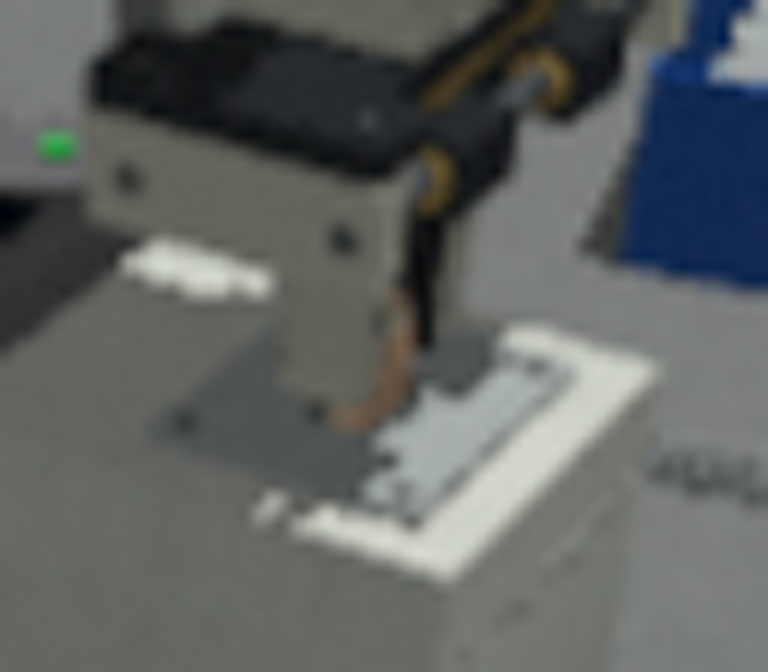

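arm_command(plan=[{"dx": 0.1, "dy": 0.03, "dz": 0, "wx": 0, "wy": 0, "wz": 0}, {"dx": 0.1, "dy": 0, "dz": 0, "wx": 0, "wy": 0, "wz": 0}, {"dx": 0, "dy": 0, "dz": 0, "wx": 0, "wy": 0, "wz": 0}])

```text
time_s: 14.57
tcp_pos: [0.5524, -0.2596, 0.1057]
eef_rot: [-174.1, 89.9, -5.6]
contact_force: [-0.0, -0.7, 1.7]
gripper_width: 0.0274
```

```bash
python3 go.py .552 -.2587 .1026 -11.5|grep -v "^1"
```

```text
t 14.5667 tcp [ 0.5524 -0.2596  0.1057] F [-0.03 -0.72  1.74] w 0.0274 j6 85.4
-1 rot/0.08 [ 0.   -0.02  0.  ] shift/0.02 now [ 0.16 -0.04  0.03] after turn [ 0.16 -0.04  0.03]
```

arm_command(plan=[{"dx": 0.12, "dy": 0, "dz": 0.02, "wx": 0, "wy": 0, "wz": 0}, {"dx": 0.05, "dy": 0, "dz": 0, "wx": 0, "wy": 0, "wz": 0}, {"dx": 0, "dy": 0, "dz": 0, "wx": 0, "wy": 0, "wz": 0}])

```text
time_s: 14.82
tcp_pos: [0.5525, -0.2597, 0.1028]
eef_rot: [177.5, 89.8, -14.0]
contact_force: [-0.9, -0.1, 3.2]
gripper_width: 0.0278
```

```bash
python3 go.py .552 -.2587 .1026 -11.5|grep -v "^1"
python3 - <<'E'
from look import *
side("b7",375,150,hw=32,hh=28,f=12)
print(r.get_state()["contact_force"])
side("b7t",432,205,hw=32,hh=28,f=12,n="top")
print(r.get_state()["contact_force"])
E
```

```text
t 14.8167 tcp [ 0.5525 -0.2597  0.1028] F [-0.88 -0.06  3.15] w 0.0278 j6 85.4
-1 rot/0.08 [ 0.01 -0.03 -0.  ] shift/0.02 now [ 0.01 -0.04  0.03] after turn [ 0.01 -0.04  0.03]
[-1.27337725 -0.44407115  3.12095128]
[-1.16573383 -0.3872161   2.55675548]
```

View pics/b7.png

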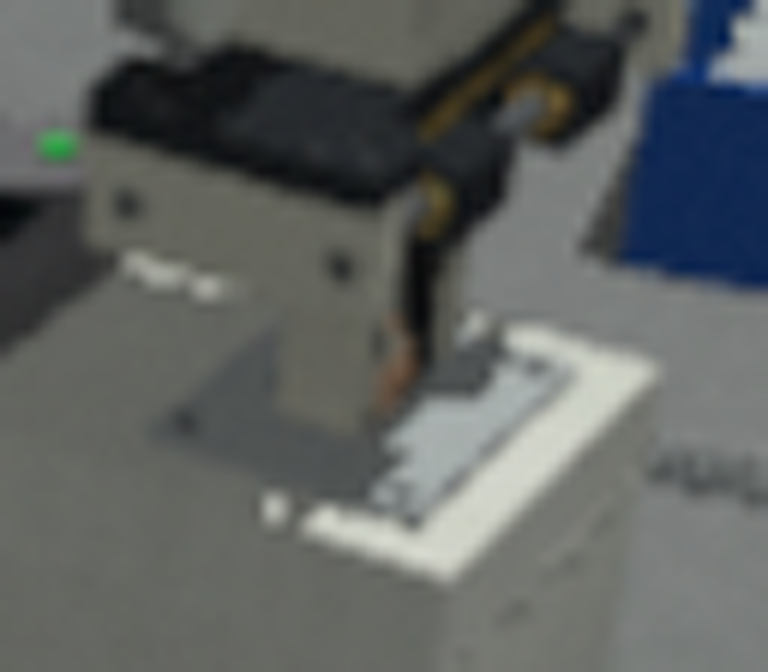

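arm_command(plan=[{"dx": 0.08, "dy": 0, "dz": 0.03, "wx": 0, "wy": 0, "wz": 0}, {"dx": 0.06, "dy": 0, "dz": 0, "wx": 0, "wy": 0, "wz": 0}, {"dx": 0, "dy": 0, "dz": 0, "wx": 0, "wy": 0, "wz": 0}, {"dx": 0, "dy": 0, "dz": 0, "wx": 0, "wy": 0, "wz": 0}])

```text
time_s: 15.25
tcp_pos: [0.5525, -0.2597, 0.1013]
eef_rot: [175.9, 89.7, -15.5]
contact_force: [-1.0, -0.2, 3.3]
gripper_width: 0.0277
```

```bash
python3 go.py .552 -.2587 .1003 -11.5|grep -v "^1"
python3 - <<'E'
from look import *
F=[]
for i in range(4):
    side(f"b8{i}",375,150,hw=32,hh=28,f=12); s=r.get_state(); F.append(s["contact_force"]); z=s["tcp_pos"]
print(np.mean(F,0),np.std(F,0),z)
p=z; R=Rt(s); d=np.median([np.load(f"b8{i}.npz")["d"] for i in range(4)],0)
for v in range(146,162):
    for u in (372,):
        X=at_d("side",[(u,v)],[d[v,u]])[0]; print(u,v,X.round(4),"tool",(R.T@(X-p)).round(4))
E
```

```text
t 15.25 tcp [ 0.5525 -0.2597  0.1013] F [-1.02 -0.21  3.34] w 0.0277 j6 85.4
-1 rot/0.08 [ 0.01 -0.06 -0.  ] shift/0.02 now [ 0.05 -0.04  0.04] after turn [ 0.05 -0.04  0.04]
[-0.78005138 -0.3788955   4.10570365] [0.56216944 0.4053417  0.39114557] [ 0.55251012 -0.25968823  0.10110809]
372 146 [ 0.5391 -0.1662  0.1869] tool [-0.0859 -0.0889  0.0313]
372 147 [ 0.5388 -0.1662  0.1839] tool [-0.0829 -0.0889  0.0316]
372 148 [ 0.5386 -0.1664  0.1807] tool [-0.0798 -0.0886  0.0318]
372 149 [ 0.5446 -0.1967  0.1617] tool [-0.0607 -0.0601  0.0199]
372 150 [ 0.5505 -0.2259  0.1431] tool [-0.0421 -0.0327  0.0085]
372 151 [ 0.5505 -0.2275  0.139 ] tool [-0.0379 -0.0311  0.0082]
372 152 [ 0.5501 -0.2275  0.1357] tool [-0.0347 -0.031   0.0086]
372 153 [ 0.5499 -0.2282  0.1321] tool [-0.0311 -0.0304  0.0086]
372 154 [ 0.5496 -0.2283  0.1288] tool [-0.0277 -0.0302  0.0089]
372 155 [ 0.5492 -0.228   0.1257] tool [-0.0246 -0.0304  0.0094]
372 156 [ 0.5495 -0.2309  0.1207] tool [-0.0197 -0.0276  0.0086]
372 157 [ 0.549  -0.2303  0.1178] tool [-0.0167 -0.0281  0.0092]
372 158 [ 0.55   -0.2369  0.1108] tool [-0.0097 -0.0218  0.0069]
372 159 [ 0.5484 -0.2309  0.1108] tool [-0.0097 -0.0274  0.0097]
372 160 [ 0.5464 -0.2229  0.1119] tool [-0.0109 -0.0348  0.0132]
372 161 [ 0.5451 -0.2181  0.1113] tool [-0.0103 -0.0393  0.0155]
```

View pics/b83.png

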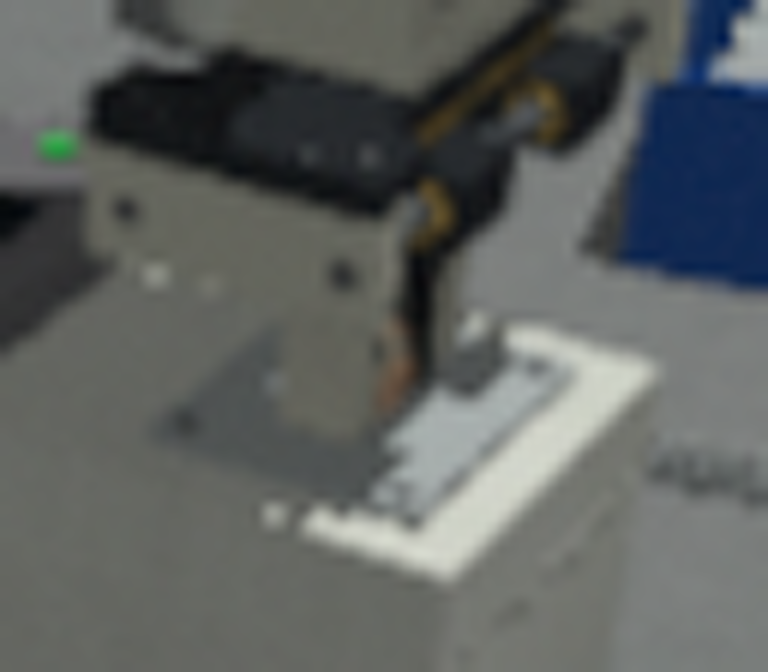

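arm_command(plan=[{"dx": 0.08, "dy": 0, "dz": 0.03, "wx": 0, "wy": -0.05, "wz": 0}, {"dx": 0.05, "dy": 0, "dz": 0, "wx": 0, "wy": 0, "wz": 0}, {"dx": 0, "dy": 0, "dz": 0, "wx": 0, "wy": 0, "wz": 0}, {"dx": 0, "dy": 0, "dz": 0, "wx": 0, "wy": 0, "wz": 0}], force=35)

```text
time_s: 15.78
tcp_pos: [0.5526, -0.2597, 0.1016]
eef_rot: [157.8, 89.8, -33.6]
contact_force: [-1.6, -0.1, 4.3]
gripper_width: 0.0276
```

```bash
python3 go.py .552 -.2587 .1003 -11.5|grep -v "^1"
python3 - <<'E'
from look import *
F=[];Z=[]
for i in range(8):
    side(f"b9{i}",375,150,hw=32,hh=28,f=12); s=r.get_state(); F.append(s["contact_force"]); Z.append(s["tcp_pos"])
print(np.mean(F,0),np.std(F,0),np.mean(Z,0),s["gripper_width"],s["time_s"])
E
```

```text
t 15.7833 tcp [ 0.5526 -0.2597  0.1016] F [-1.62 -0.07  4.32] w 0.0276 j6 85.4
-1 rot/0.08 [ 0.03 -0.03 -0.01] shift/0.02 now [ 0.06 -0.04  0.04] after turn [ 0.06 -0.04  0.04]
[-0.66928394 -0.1921409   4.0196212 ] [0.43896773 0.5119173  0.64082419] [ 0.55253893 -0.25970102  0.10122888] 0.027179115849294777 16.1833
```

View pics/b97.png

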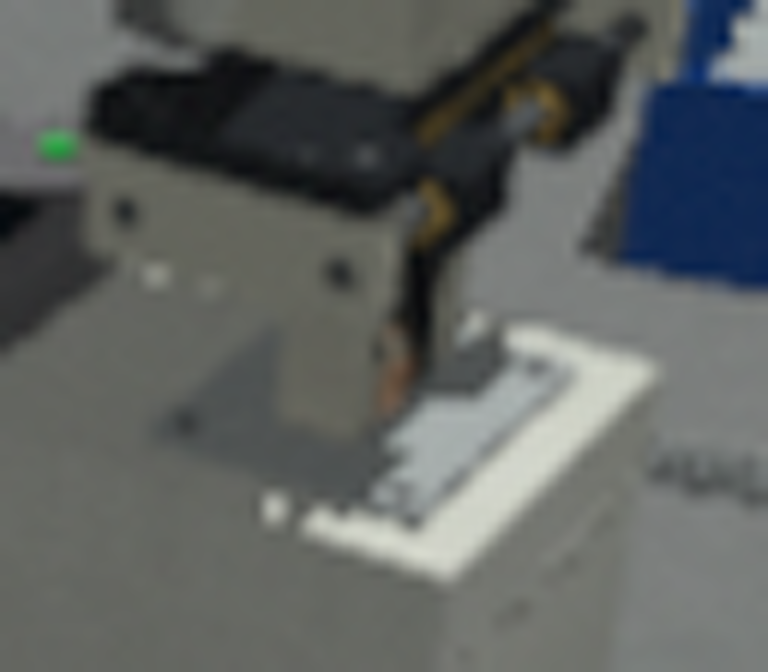

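arm_command(plan=[{"dx": 0.1, "dy": 0, "dz": 0.03, "wx": 0, "wy": -0.03, "wz": 0}, {"dx": 0.1, "dy": 0, "dz": 0.03, "wx": 0, "wy": 0, "wz": 0}, {"dx": 0.1, "dy": 0, "dz": 0, "wx": 0, "wy": 0, "wz": 0}])

```text
time_s: 16.43
tcp_pos: [0.5527, -0.2598, 0.1007]
eef_rot: [143.6, 89.8, -47.7]
contact_force: [-8.0, 4.4, 20.5]
gripper_width: 0.0275
```

```bash
cat > chk.py <<'E'
from look import *
import sys
F=[];Z=[];M=[]
for i in range(8):
    side(sys.argv[1],375,150,hw=32,hh=28,f=12); s=r.get_state(); F.append(s["contact_force"]); Z.append(s["tcp_pos"])
print(np.mean(F,0).round(2),np.std(F,0).round(2),"z",np.array(Z)[:,2].round(4),np.mean(Z,0).round(4),s["gripper_width"],s["time_s"])
E
python3 chk.py c1;python3 go.py .552 -.2587 .1003 -11.5|grep -v "^1"
```

```text
[-6.26  3.93 19.47] [0.51 0.49 0.34] z [0.1008 0.1008 0.1007 0.1008 0.1007 0.1008 0.1008 0.1007] [ 0.5527 -0.2598  0.1008] 0.027686079789608842 16.8333
t 16.8333 tcp [ 0.5527 -0.2598  0.1007] F [-6.09  4.68 19.59] w 0.0277 j6 85.4
-1 rot/0.08 [ 0.05 -0.04 -0.03] shift/0.02 now [ 0.02 -0.05  0.04] after turn [ 0.02 -0.05  0.04]
```

Run:
```python
from look import *
s=r.get_state(); p=s["tcp_pos"]; R=Rt(s)
im=np.load("c1.npz")["im"].astype(float); d=np.load("c1.npz")["d"]
im=np.mean([im]+[np.load(f"b9{i}.npz")["im"].astype(float) for i in range(8)],0).mean(2)
print(im[150:166,364:378].round(0).astype(int))
print((d[150:166,364:378]*1000).astype(int))
for z in (.110,.112,.114,.116):
    X=[p*[1,1,0]+[0,0,z]+R@[0,-.030,a]*[1,1,0] for a in(-.0105,0,.0105)]; print(z,proj("side",X).round(2).tolist())
```

```text
[[ 86  82  88  94  95  94  94  93  97  94  79  91  76  36]
 [ 81  82  89  95  95  94  94  94  98  93  70  86  82  44]
 [ 81  82  90  95  95  94  95  94  96  92  82  86  80  48]
 [ 81  83  91  96  95  95  95  94  95  92  86  82  70  49]
 [ 82  84  92  96  96  95  95  95  95  91  84  85  72  66]
 [ 82  85  93  97  97  96  96  96  94  91  84  89  83  79]
 [ 82  83  90  97  98  97  97  96  94  88  83  85  84 121]
 [ 82  82  85  87  88  92  95  97  92  80  79  82 121 160]
 [ 82  82  82  81  82  85  87  88  86  79  79 121 159 170]
 [ 82  82  82  82  83  82  81  81  81  82  82 114 130 157]
 [ 83  83  82  82  83  82  81  81  82  82  82  82 123 161]
 [ 88  86  84  83  83  81  81  82  82  82  82 123 161 171]
 [ 97  95  93  90  86  83  83  83  82  82 122 133 127 146]
 [ 99 143 132  97  95  92  91  88  84  91 138 147 125 145]
 [100 170 155  99  99 148 135  97 129 122 112 125 124 139]
 [102 136 127 100 147 193 187 172 186 181 170 169 133 106]]
[[1147 1145 1093 1089 1091 1089 1085 1083 1077 1086 1097 1121 1127 1123]
 [1143 1140 1092 1091 1087 1091 1091 1085 1077 1089 1100 1123 1126 1126]
 [1135 11
[... 555 characters left out ...]
103 1101 1101 1100]
 [1094 1094 1094 1094 1093 1097 1098 1095 1099 1095 1096 1097 1095 1098]
 [1095 1093 1091 1088 1088 1088 1092 1089 1092 1090 1088    0 1089 1093]
 [1094 1091 1088 1091 1095 1088 1088 1086 1085 1084 1086 1084 1084 1085]
 [1088 1083 1084 1085 1084 1091 1085    0 1082 1079 1084 1082 1082 1081]
 [1082 1078 1082 1084 1083 1080 1084 1084 1082 1084 1084 1077 1077 1075]
 [1084 1079 1081 1078 1077 1076 1080 1076 1076 1076 1080 1081 1076 1081]]
0.11 [[365.57, 157.67], [368.68, 158.64], [371.81, 159.62]]
0.112 [[365.63, 157.09], [368.74, 158.06], [371.88, 159.04]]
0.114 [[365.69, 156.5], [368.81, 157.47], [371.95, 158.45]]
0.116 [[365.75, 155.92], [368.87, 156.89], [372.01, 157.87]]
```

View pics/c1.png

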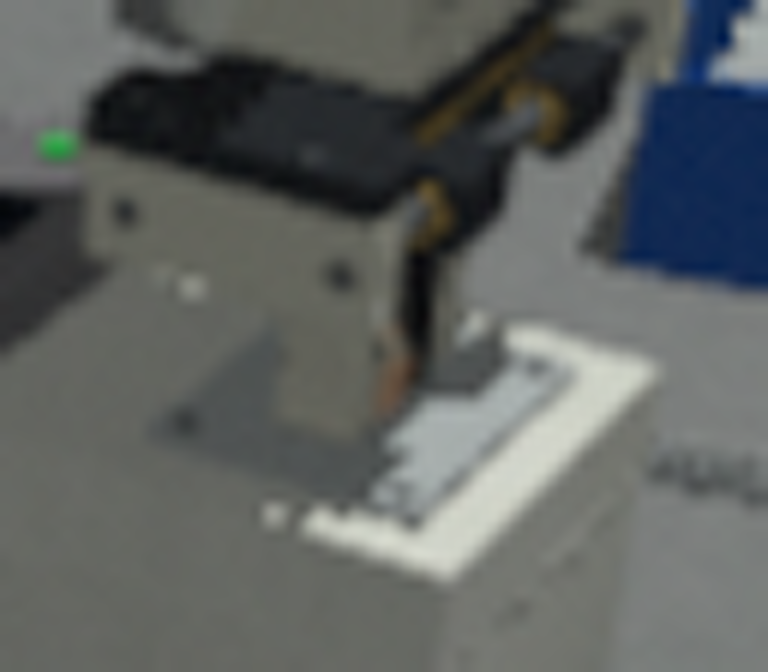

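arm_command(plan=[{"dx": -0.05, "dy": 0, "dz": 0.02, "wx": 0, "wy": -0.03, "wz": 0}, {"dx": 0, "dy": 0, "dz": 0, "wx": 0, "wy": 0, "wz": 0}])

```text
time_s: 17.0
tcp_pos: [0.5526, -0.2597, 0.1032]
eef_rot: [139.0, 89.8, -52.3]
contact_force: [-1.7, -0.7, 2.8]
gripper_width: 0.0274
```

```bash
python3 chk.py c2;python3 go.py .552 -.2587 .1018 -11.5|grep -v "^1"
```

```text
[-0.2  -0.66  3.53] [0.9  0.51 0.62] z [0.1029 0.1026 0.1024 0.1023 0.1022 0.1022 0.1023 0.1023] [ 0.5524 -0.2597  0.1024] 0.027589476269013567 17.4
t 17.4 tcp [ 0.5524 -0.2596  0.1023] F [ 1.   -0.61  3.19] w 0.0276 j6 85.4
-1 rot/0.08 [ 0.05 -0.02 -0.03] shift/0.02 now [ 0.02 -0.04  0.03] after turn [ 0.02 -0.04  0.03]
```

arm_command(plan=[{"dx": 0.06, "dy": 0, "dz": 0, "wx": 0, "wy": -0.02, "wz": 0}, {"dx": 0.03, "dy": 0, "dz": 0, "wx": 0, "wy": 0, "wz": 0}])

```text
time_s: 17.57
tcp_pos: [0.5526, -0.2597, 0.1009]
eef_rot: [91.9, 89.9, -99.3]
contact_force: [-3.9, 2.2, 11.9]
gripper_width: 0.0275
```

```bash
python3 chk.py c3;python3 go.py .552 -.2587 .1018 -11.5|grep -v "^1"
```

```text
[-1.66  0.29  7.6 ] [0.66 0.5  0.56] z [0.101  0.101  0.1009 0.1009 0.1009 0.101  0.1009 0.1009] [ 0.5525 -0.2597  0.1009] 0.027364428335801917 17.9667
t 17.9667 tcp [ 0.5525 -0.2597  0.1009] F [-0.47 -0.36  7.1 ] w 0.0274 j6 85.4
-1 rot/0.08 [ 0.05 -0.   -0.03] shift/0.02 now [-0.04 -0.04  0.04] after turn [-0.04 -0.04  0.04]
```

Run:
```python
from h import *
for n in("side","top"):
    im,d=r.capture(n); cv2.imwrite(f"pics/fin_{n}.png",im[:,:,::-1])
```

```text
(no output)
```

View pics/fin_side.png

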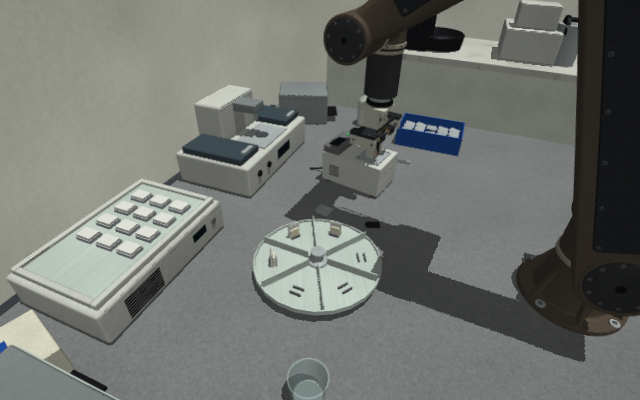

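View pics/fin_top.png

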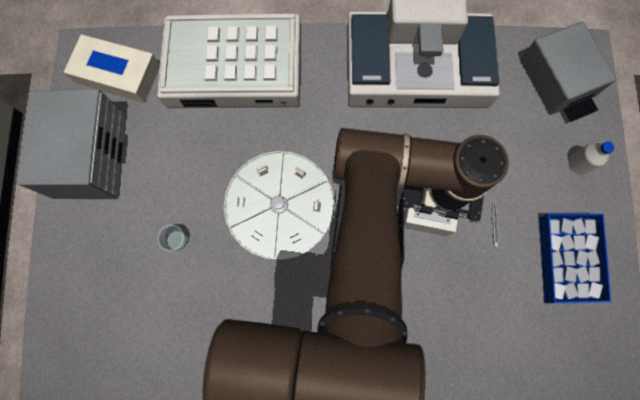

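The final pictures show the peach bay empty at top (295,238), and the white blocks, beaker and forceps where they were. The gripper is over the slot. I am handing in.

Run:
```python
from plant import r
s=r.get_state(); print(s["time_s"],s["tcp_pos"],s["contact_force"],s["gripper_width"])
print(r.close_job())
```

```text
18.0667 [ 0.55255618 -0.2597108   0.10093849] [-2.56755699  0.33983617  7.84937005] 0.0275762405682563
the job is handed in; nothing more can be done
None
```

I took the peach block from its bay by its side edges, near the top. I turned it so the wax faces the hood, lowered it upright through the slot, and handed the job in at 18.1 s while still holding it down.

**Rest position:** At hand-in the upward force was about 7.8 N, the grip opening was steady at 27.6 mm, and the TCP was at z = 0.101 m. I believe the rest is at or very near its hard stop, about 7–8 mm down. I had no direct reading of its travel. This comes from:
- the height where the block became hard to push, which I met twice at the same value, so the block did not slip in the grip;
- the fingertips, which I measured at about 5 mm above the guard plate, so they were not what was stopping it.

**Checks that disagreed:**
- **Fingertips:** they stood about 24 mm higher than the stated tool frame implied. A trial closing at the stated height met nothing, so I went by the camera depth instead.
- **Spring force:** readings were about 0.8–1 N below the stated curve for my travel estimate. Taken alone they mean about 5 mm of travel, still more than 4 mm.
- **Lateral forces:** these reached about 7 N while I pressed on the stop, then dropped to 2–3 N at the end.

**Other things:** In the final pictures the white blocks, turntable, beaker and forceps look unmoved. The mould and lid were partly in shadow or hidden behind the arm, so I could only partly check them. The fingers were meant to stay above the wax, and I saw no contact.

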